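Fit out the sorting stand with its click-in dividers

ROBOT

A 6-joint arm with a two-finger parallel gripper is mounted at the origin on the work surface. World frame = base frame: x ahead of the robot, y to its left, z up, the work surface at z = 0. Lengths are in m, angles in rad, forces in N, time in s.
With the tool pointing down it reaches from about 0.4 to 0.825 m from the base axis. Payload 7 kg.
Tool frame: the origin (TCP) lies midway between the tips of the shut fingers; the grasp point (between the pads) lies hold_point_z behind it (hold_point_z is the distance from the TCP to the grasp point, in m); z points along the fingers, y is the line along which they close (so a half turn about z gives the same grasp; the last joint's range is limited). The gripper opens to 88 mm and grips with 3 to 60 N. Pads are 19 mm wide; open, the fingers measure 130 mm over their backs; the gripper's body (78 mm by 193 mm) begins 47 mm behind the grasp point.
Start: joints at [1.636, 0.359, 0.012, 0, -1.224, -0.288], TCP at [0.149, 0.658, 0.227] pointing down, gripper open.
Joint ranges: [-3.07, 3.07], [-1.43, 2.12], [-1.02, 1.25], [-3.03, 1.67], [-3.05, -0], [-3.03, 3.03]. Speed limits (rad/s): [2.39, 2.39, 3.01, 3.14, 3.14, 3.14].

INTERFACE

Orientations are given as a unit quaternion [x, y, z, w].
In Python, from station import * gives the robot as it stands.
- The arm moves only by the tool servo_tool, never from a script. Its argument "steps" is a list of rows, each an object of numbers: "x", "y", "z": the shift along the world's x, y, z normalised to -1 to 1, where 1 is 250 mm; "rx", "ry", "rz": the turn, a rotation vector about the world's x, y, z normalised to -1 to 1, where 1 is 0.5 rad; "hand": the opening, from -1 (shut) to 1 (fully open). A call has 1 to 20 rows; each row is the pose to reach, as a shift and turn from the pose commanded when the call began; what a row does not reach only later rows make up. A row lasts 1/12 s, in which the tool goes at most 41.7 mm and 7.16 degrees, less where a joint would pass 70% of its speed; a pose out of reach is approached as far as the arm can. A call with a number of a shift or a turn outside -1 to 1 is refused whole. A call with a gripper value outside its range is refused whole. The fingers move at their own pace and stop on an object; the grip force is fixed at half the most. Time passes only in rows, so rows that repeat a pose let the fingers close. It gives the time, the measured TCP pose, the force, the opening and the grip force at its end, in the units of the state.
- get_state(): the state, without advancing time (a new reading comes with each control period).
- read_camera(name): name is "scene" or "side" or "wrist"; returns a dict with "frame" (400x640x3 uint8, blue, green, red), "fx", "fy", "cx", "cy" (pixels), "k1" (the pictures are not rectified: a ray, as slopes to the right and down, at radius r is drawn at 1 + k1 r^2 times it, then the intrinsics apply), "T" (4x4, takes a point from camera to world coordinates). Camera axes: x right, y down, z forward; pixel columns grow to the right and rows downward; lengths in m; the calibration is good to about 2 mm. A picture is of the moment at which its call begins. There is no depth.
- sign_off(): hands the job in; it is judged then, once.
The state is a dict: "time": time; "q": joint angles; "qvel": joint speeds; "effort": joint torques, N m; "ee_pos": TCP position; "eef_rot": TCP orientation; "ft_force": force on the tool from outside, world axes, zero at the start; "moment": the same for the moment, N m; "finger_gap": finger opening in m; "gripper_force": force on a finger pad.
Only numpy, scipy, OpenCV 4.12 (cv2) and the standard library are available. Lean on these libraries where they do the work, as an engineer would, in place of code of your own. Each camera call takes 0.05 s, during which the arm holds its last target. There are 200 camera calls.

TASK

First clear the torch off the birch stand and lay it down in the aluminium tray. Then lift every coloured divider that is hanging on the rack up and off its hook and push it down into the slot of its own colour, centred along the slot, until it clicks past the sprung balls and stands upright fully home on the slot floor. Do not disturb the cup, key fob, tape roll or scanner.

Things in the scene. Friction and masses are not known exactly. Their poses are not given: they have to be found in the camera images.
- stand: Birch stand, fixed: 100 mm (its x) by 280 mm (its y) by 46 mm high; origin under its centre on the counter. Four slots run right through it along its x, at y = -105, -35, 35 and 105 mm, each 13 mm wide, 40 mm deep (floor 6 mm above the counter), open at the top and both ends. Each slot holds four sprung steel balls.
- place_red: Slot of the stand marked with red strips on top and on its end faces. Fixed; origin at the middle of the slot floor, x along the slot, y across, z up. Which slot is which colour varies. 12 mm sprung balls in both side walls at x = -22 and 22 mm, centred 16 mm above the floor, stand 4 mm out; a divider let in loosely stops on them about 18 mm high and passes with a push of about 10 to 20 N.
- place_yellow: Slot of the stand marked with yellow strips on top and on its end faces. Fixed; origin at the middle of the slot floor, x along the slot, y across, z up. Which slot is which colour varies. 12 mm sprung balls in both side walls at x = -22 and 22 mm, centred 16 mm above the floor, stand 4 mm out; a divider let in loosely stops on them about 18 mm high and passes with a push of about 10 to 20 N.
- place_green: Slot of the stand marked with green strips on top and on its end faces. Fixed; origin at the middle of the slot floor, x along the slot, y across, z up. Which slot is which colour varies. 12 mm sprung balls in both side walls at x = -22 and 22 mm, centred 16 mm above the floor, stand 4 mm out; a divider let in loosely stops on them about 18 mm high and passes with a push of about 10 to 20 N.
- place_blue: Slot of the stand marked with blue strips on top and on its end faces. Fixed; origin at the middle of the slot floor, x along the slot, y across, z up. Which slot is which colour varies. 12 mm sprung balls in both side walls at x = -22 and 22 mm, centred 16 mm above the floor, stand 4 mm out; a divider let in loosely stops on them about 18 mm high and passes with a push of about 10 to 20 N.
- divider_red: Loose red acrylic plate, 85 g, 70 mm wide (x), 10 thick (y), 130 tall (z, up as hung and seated), same both sides; origin mid lower edge, which is rounded. Grooves for the balls at 10.5 to 21.5 mm height. Hanging window 30 wide, 64 to 88 mm up; grip the solid head above it across its thickness. Starts on a rack hook, thickness along the hook; may be absent.
- divider_yellow: Loose yellow acrylic plate, 85 g, 70 mm wide (x), 10 thick (y), 130 tall (z, up as hung and seated), same both sides; origin mid lower edge, which is rounded. Grooves for the balls at 10.5 to 21.5 mm height. Hanging window 30 wide, 64 to 88 mm up; grip the solid head above it across its thickness. Starts on a rack hook, thickness along the hook; may be absent.
- divider_green: Loose green acrylic plate, 85 g, 70 mm wide (x), 10 thick (y), 130 tall (z, up as hung and seated), same both sides; origin mid lower edge, which is rounded. Grooves for the balls at 10.5 to 21.5 mm height. Hanging window 30 wide, 64 to 88 mm up; grip the solid head above it across its thickness. Starts on a rack hook, thickness along the hook; may be absent.
- divider_blue: Loose blue acrylic plate, 85 g, 70 mm wide (x), 10 thick (y), 130 tall (z, up as hung and seated), same both sides; origin mid lower edge, which is rounded. Grooves for the balls at 10.5 to 21.5 mm height. Hanging window 30 wide, 64 to 88 mm up; grip the solid head above it across its thickness. Starts on a rack hook, thickness along the hook; may be absent.
- rack: Fixed steel rack, origin on the counter under its rail (along y, top 120 mm high). Four flat hooks at y = -120, -40, 40, 120 mm point along its -x, to the robot: 16 mm wide, 4 thick, top face 125 high, ending 92 mm out in an upturned lip, top 133 high. Dividers hang about 50 mm in front of the origin; the window allows 20 mm of lift, 8 mm is needed to pass the lip.
- torch: Black flat-sided pocket torch, loose, 120 g: bar 110 mm long (its x), 26 x 26 mm in section; origin at the middle of its underside as first laid. Starts lying across the slots on top of the stand.
- tray: Loose aluminium tray, 0.6 kg, open on top: 160 mm (its x) by 110 mm (its y) by 35 mm high, walls and floor 4 mm thick; origin under its centre on the counter.
- cup: White porcelain cup with handle, 76 mm wide, 78 mm high, loose; origin under its centre. Not to be disturbed.
- fob: Brass padlock key fob, 55 x 26 x 6 mm, loose, lying flat; origin under its centre. Not to be disturbed.
- tape: Orange roll of tape, 96 mm across, 48 mm high, loose, lying flat; origin under its centre. Not to be disturbed.
- scanner: Grey hand scanner, 100 x 50 x 36 mm, loose; origin under its centre. Not to be disturbed.

How it is judged:
By the outcome, as a careful person would: the job done as asked, in the order asked, and still so for the second after the job is handed in, with the robot touching nothing.
Of divider_red, divider_yellow, divider_green, divider_blue only 3 to 4 are there at a start; the rules pass over those that are not, and their reading is None.
At some moment in a run one of torch, tray may be knocked a few centimetres aside while the robot is not near it.
It also fails if it takes over 208 s, if anything falls off the work surface, if the arm or the gripper's body presses on something with over 40 N, if the wrist force passes 120 N, or if a joint passes its speed limit or range.

## Working session

There is one attempt and no reset: what is moved stays moved. The work goes in short steps, Python scripts to look and compute and a tool call to move; the robot and the scene stay as the last step left them, time stands still between calls to the robot, and variables do not carry over. Pictures are saved under pics/ and viewed, at most 14 in all, crops included, and the job is handed in when it is done.

Besides the shell and the picture viewer there is one more tool, called after "Call:" as name([rows], argument=value, ...), one row to a line, values as JSON. servo_tool: Moves the arm, as the interface text tells. Scaled input: -1 to 1 covers 250 mm each way for a shift and 0.5 rad each way for a turn. Its arguments: {"type":"object","properties":{"steps":{"type":"array","items":{"type":"object","properties":{"x":{"type":"number"},"y":{"type":"number"},"z":{"type":"number"},"rx":{"type":"number"},"ry":{"type":"number"},"rz":{"type":"number"},"hand":{"type":"number"}}}}},"required":["steps"]}

```bash
ls; mkdir -p pics
python3 - <<'E'
from station import *
import cv2
s=get_state(); print({k:s[k] for k in('time','ee_pos','eef_rot','finger_gap','ft_force')}); print([k for k in s])
for n in('scene','side','wrist'):
    c=read_camera(n); cv2.imwrite(f'pics/{n}0.png',c['frame']); print(n,c['fx'],c['fy'],c['cx'],c['cy'],c['k1'],c['T'])
E
```

```text
pics
{'time': 0.0, 'ee_pos': array([0.14903996, 0.65781637, 0.2256069 ]), 'eef_rot': array([ 9.93795125e-01, -1.11222794e-01, -2.62144876e-05,  8.60234175e-04]), 'finger_gap': 0.08738490580502781, 'ft_force': array([ 0.42575803, -0.65953808, -0.8438939 ])}
['time', 'q', 'qvel', 'effort', 'ee_pos', 'eef_rot', 'ft_force', 'moment', 'gripper_force', 'finger_gap']
scene 456.5163613134321 456.5163613134321 318.32453737076196 208.1743680493172 -0.059259349247776906 [[ 0.18372912  0.56510931 -0.80429788  1.45416117]
 [ 0.98295221 -0.11142279  0.14625289 -0.17145692]
 [-0.00696825 -0.8174573  -0.57594706  0.69377046]
 [ 0.          0.          0.          1.        ]]
side 383.87541461524 383.87541461524 324.96547680996554 198.48471474058266 0.019073725554305275 [[ 0.99554676 -0.06659474  0.06672173  0.50254891]
 [-0.0940025  -0.75448336  0.64955245 -0.63766442]
 [ 0.00708366 -0.65293184 -0.75738354  0.81858006]
 [ 0.          0.          0.          1.        ]]
wrist 351.84842673549304 351.84842673549304 317.91845420142903 200.67341566207827 -0.05997351191708115 [[-2.20509986e-01 -9.33899942e-01 -2.81436040e-01  2.25002441e-01]
 [-9.75384307e-01  2.11395662e-01  6.27481240e-02  6.40293396e-01]
 [ 8.93888510e-04  2.88344885e-01 -9.57526202e-01  3.82988646e-01]
 [ 0.00000000e+00  0.00000000e+00  0.00000000e+00  1.00000000e+00]]
```

View pics/scene0.png

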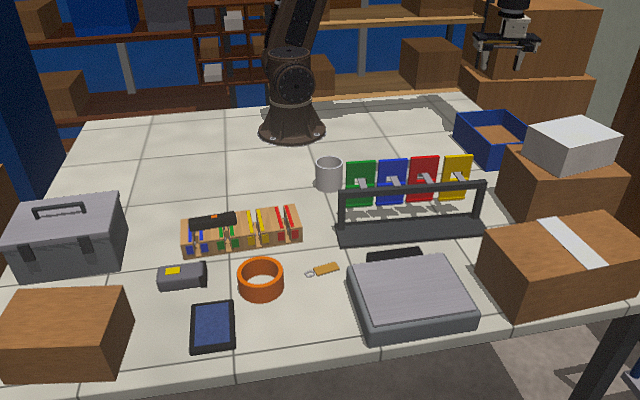

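View pics/side0.png

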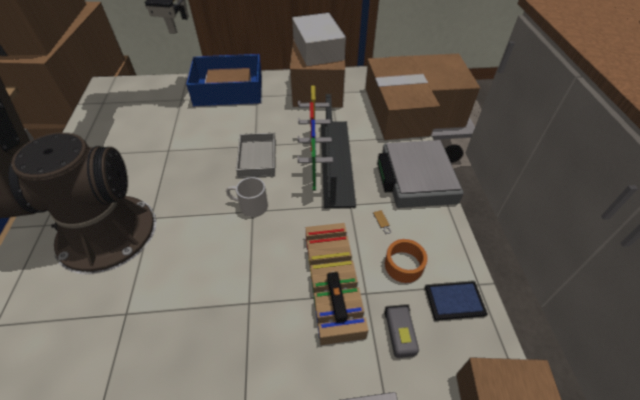

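The scene view shows the stand with slots blue, green, yellow and red at (190–295, 235) and the torch lying over blue and green at (212, 220). The four dividers hang at (360–460, 180), in the order green, blue, red, yellow. The side view shows the tray at (257, 155) and the cup at (250, 196). The stand is at (335, 280) and the rack at (325, 150).

```bash
cat > h.py <<'E'
import cv2, numpy as np
from station import *
HSV={'red':[((0,130,60),(6,255,255)),((172,130,60),(180,255,255))],'yellow':[((22,150,90),(33,255,255))],
'green':[((50,120,40),(85,255,255))],'blue':[((108,140,60),(128,255,255))]}
def cam(n):
    c=read_camera(n); c['hsv']=cv2.cvtColor(c['frame'],cv2.COLOR_BGR2HSV); return c
def mask(c,col,roi=None):
    m=sum(cv2.inRange(c['hsv'],a,b) for a,b in HSV[col])
    if roi: k=np.zeros_like(m); x0,y0,x1,y1=roi; k[y0:y1,x0:x1]=255; m=m&k
    return m
def ray(c,uv):
    K=np.array([[c['fx'],0,c['cx']],[0,c['fy'],c['cy']],[0,0,1]])
    p=cv2.undistortPoints(np.float64(uv).reshape(-1,1,2),K,np.array([c['k1'],0,0,0,0.]))[:,0]
    T=c['T']; d=np.c_[p,np.ones(len(p))]@T[:3,:3].T
    return T[:3,3],d/np.linalg.norm(d,axis=1,keepdims=True)
def onz(c,uv,z):
    o,d=ray(c,uv); return o+d*((z-o[2])/d[:,2])[:,None]
def tri(c1,u1,c2,u2):
    A=np.zeros((3,3));b=np.zeros(3);L=[]
    for c,u in((c1,u1),(c2,u2)):
        o,d=ray(c,u); P=np.eye(3)-np.outer(d[0],d[0]); A+=P;b+=P@o; L.append((o,P))
    x=np.linalg.solve(A,b); return x,max(np.linalg.norm(P@(x-o)) for o,P in L)
def proj(c,X):
    T=np.linalg.inv(c['T']); X=np.atleast_2d(X)
    K=np.array([[c['fx'],0,c['cx']],[0,c['fy'],c['cy']],[0,0,1]])
    return cv2.projectPoints(np.float64(X),cv2.Rodrigues(T[:3,:3])[0],T[:3,3],K,np.array([c['k1'],0,0,0,0.]))[0][:,0]
def blobs(m,amin=12):
    n,l,s,ce=cv2.connectedComponentsWithStats(m)
    return [(s[i],ce[i],cv2.minAreaRect(np.argwhere(l==i)[:,::-1].astype(np.float32))) for i in range(1,n) if s[i][4]>=amin]
E
python3 - <<'E'
from h import *
np.set_printoptions(precision=3,suppress=True)
A=cam('scene');B=cam('side')
for n,c,rs,rd in(('scene',A,(175,200,305,262),(340,150,480,212)),('side',B,(300,220,370,340),(300,80,330,195))):
    for col in HSV:
        for s,ce,r in blobs(mask(c,col,rs)): print(n,'stand',col,s,ce,onz(c,[ce],.046)[0][:2],np.round(r[1]),round(r[2]))
        for s,ce,r in blobs(mask(c,col,rd)): print(n,'DIV',col,s,ce,cv2.boxPoints(r).round(1).tolist())
for n,c,r in(('scene',A,(180,200,240,235)),('side',B,(322,265,352,325))):
    m=cv2.inRange(c['hsv'],(0,0,0),(180,255,60)); k=np.zeros_like(m);k[r[1]:r[3],r[0]:r[2]]=255
    for s,ce,q in blobs(m&k,30): print(n,'torch',s,ce,cv2.boxPoints(q).round(1).tolist(), onz(c,cv2.boxPoints(q),.072)[:,:2].tolist())
a=A['frame'][195:265,170:310];b=B['frame'][215:345,290:375]
cv2.imwrite('pics/c1.png',cv2.resize(a,None,fx=5,fy=5,interpolation=2)); 
b2=np.hstack([cv2.resize(B['frame'][215:345,290:375],(390,596)),cv2.resize(B['frame'][80:210,225:310+0],(390,596))]);cv2.imwrite('pics/c2.png',b2)
E
```

```text
scene stand red [285 205   9  22  77] [289.026 216.143] [ 0.569 -0.082] [22.  3.] 72
scene stand red [275 207   9  22  76] [278.645 217.171] [ 0.568 -0.107] [22.  3.] 75
scene stand red [292 230   7   9  55] [294.673 233.891] [ 0.639 -0.079] [8. 6.] 90
scene stand red [278 232   7   9  54] [280.759 236.074] [ 0.641 -0.111] [8. 6.] 90
scene DIV red [408 155  32  30 665] [422.75  167.881] [[408.0, 155.0], [439.0, 155.0], [439.0, 184.0], [408.0, 184.0]]
scene DIV red [406 192  28  11 217] [419.249 196.899] [[405.3999938964844, 194.10000610351562], [433.0, 191.6999969482422], [433.70001220703125, 199.6999969482422], [406.1000061035156, 202.10000610351562]]
scene stand yellow [256 209   9  22  83] [259.964 219.651] [ 0.569 -0.152] [22.  4.] 77
scene stand yellow [246 211   8  22  85] [249.494 221.588] [ 0.572 -0.177] [22.  4.] 79
scene stand yellow [248 235   7  10  54] [250.981 240.185] [ 0.643 -0.178] [9. 6.] 90
scene stand yellow [262 234   7   9  52] [265.038 238.038] [ 0.641 -0.147] [8. 6.] 90
scene DIV yellow [442 154  32  28 596] [456.831 165.961] [[442.0, 181.0], [442.0, 154.0], [
[... 3264 characters left out ...]
11.742 221.709] [[187.89999389648438, 218.5], [234.5, 210.8000030517578], [236.60000610351562, 223.60000610351562], [190.10000610351562, 231.3000030517578]] [[0.5683566743162795, -0.31673764550532924], [0.5580323302335832, -0.2093634145829552], [0.6095706631106552, -0.2063871608182874], [0.6185395171944982, -0.3097873448058208]]
side torch [326 273  23  50 593] [336.46  298.336] [[324.20001220703125, 274.0], [339.20001220703125, 271.0], [349.20001220703125, 320.79998779296875], [334.20001220703125, 323.79998779296875]] [[0.5460734953685668, -0.21492307819839673], [0.5797481120876012, -0.21046331587066103], [0.5862661378216134, -0.3251206116568929], [0.5555184441367201, -0.32855052997303014]]
```

View pics/c2.png

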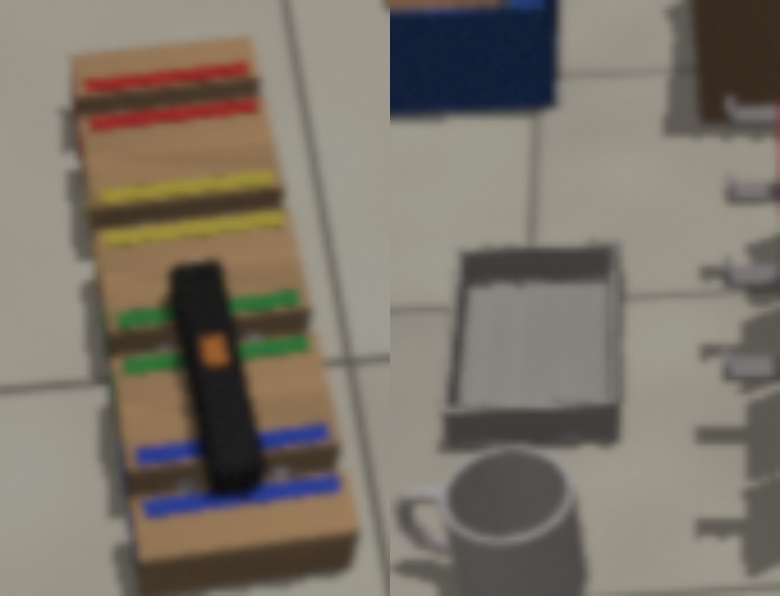

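The crop shows the stand with the torch lying on the blue and green slots. The tray rim corners are at about (240,135), (275,133), (274,168) and (237,170) in side pixels, and the cup is just below it.

Run:
```python
from h import *
import station
np.set_printoptions(precision=3,suppress=True)
print({k:getattr(station,k) for k in dir(station) if 'hold' in k.lower()})
A=cam('scene');B=cam('side')
print('tray',onz(B,[(240.5,134.9),(275.1,133.4),(274.5,168.3),(237.4,169.8)],.035))
print('div tops scene',onz(A,[(346,160),(375.5,160),(377,158.5),(407,157.5),(408.5,156),(439,155),(442,154.5),(473,153.5)],.167))
for col,u,v in(('green',(360.5,160),(312.5,138)),('blue',(392,158),(311.5,120)),('red',(424,155.5),(311,102)),('yellow',(457,154),(312.5,85))):
    print(col,tri(A,u,B,v))
for c in ((325.7,231.5),(289,216.1)),((327.4,239.4),(278.6,217.2)),((329.7,255.5),(260,219.7)),((331.4,264.3),(249.5,221.6)): print('strip',tri(B,c[0],A,c[1]))
print('cup rim side',onz(B,[(237,190),(266,190)],.078),'torch',tri(A,(211.5,219),B,(336,297)))
```

```text
{'hold_point_z': 0.0188}
tray [[0.333 0.319 0.035]
 [0.441 0.318 0.035]
 [0.437 0.162 0.035]
 [0.331 0.165 0.035]]
div tops scene [[0.537 0.063 0.167]
 [0.551 0.131 0.167]
 [0.545 0.136 0.167]
 [0.554 0.208 0.167]
 [0.547 0.214 0.167]
 [0.556 0.288 0.167]
 [0.555 0.296 0.167]
 [0.565 0.373 0.167]]
green (array([0.548, 0.101, 0.179]), np.float64(0.010421996516161821))
blue (array([0.551, 0.176, 0.177]), np.float64(0.009780914753196038))
red (array([0.555, 0.255, 0.178]), np.float64(0.009875903359786204))
yellow (array([0.565, 0.335, 0.179]), np.float64(0.01008357990761998))
strip (array([ 0.563, -0.081,  0.043]), np.float64(0.0008619313402088753))
strip (array([ 0.565, -0.106,  0.044]), np.float64(0.0010109917946785599))
strip (array([ 0.565, -0.152,  0.043]), np.float64(0.0006035460781789713))
strip (array([ 0.567, -0.176,  0.043]), np.float64(0.0012925877006219934))
cup rim side [[0.344 0.046 0.078]
 [0.418 0.04  0.078]] torch (array([ 0.566, -0.265,  0.061]), np.float64(0.0009633129666175631))
```

Call:
servo_tool([
  {"x": 0.5, "y": -0.3, "z": 0.6, "rz": -0.45},
  {"x": 1, "y": -0.6, "z": 0.6, "rz": -0.9},
  {"x": 1, "y": -0.6, "z": 0.6, "rz": -0.9},
  {"x": 1, "y": -0.6, "z": 0.6, "rz": -0.9},
  {"x": 1, "y": -0.6, "z": 0.6, "rz": -0.9},
  {"x": 1, "y": -0.6, "z": 0.6, "rz": -0.9},
  {"x": 1, "y": -0.6, "z": 0.6, "rz": -0.9},
  {"x": 1, "y": -0.6, "z": 0.6, "rz": -0.9},
  {"x": 1, "y": -0.6, "z": 0.6, "rz": -0.9},
  {"x": 1, "y": -0.6, "z": 0.6, "rz": -0.9},
])

```text
invalid input at $.steps[0]: expected keys x, y, z, rx, ry, rz, hand
```

Call:
servo_tool([
  {"x": 0.3, "y": -1, "rz": -0.9},
  {"x": 0.3, "y": -1, "rz": -0.9},
  {"x": 0.3, "y": -1, "rz": -0.9},
  {"x": 0.3, "y": -1, "rz": -0.9},
  {"x": 0.3, "y": -1, "rz": -0.9},
  {"x": 0.3, "y": -1, "rz": -0.9},
  {"x": 0.3, "y": -1, "rz": -0.9},
  {"x": 0.3, "y": -1, "rz": -0.9},
  {"x": 0.3, "y": -1, "rz": -0.9},
  {"x": 0.3, "y": -1, "rz": -0.9},
])

```text
invalid input at $.steps[0]: expected keys x, y, z, rx, ry, rz, hand
```

Run:
```python
from h import *
import pickle
s=get_state();print(s['time'],s['ee_pos'],s['qvel'].max())
c=cam('wrist');cv2.imwrite('pics/w1.png',c['frame']);pickle.dump(c,open('w1.pkl','wb'))
```

```text
0.35 [0.14915858 0.65817379 0.2263284 ] 0.0012366700666579728
```

View pics/w1.png

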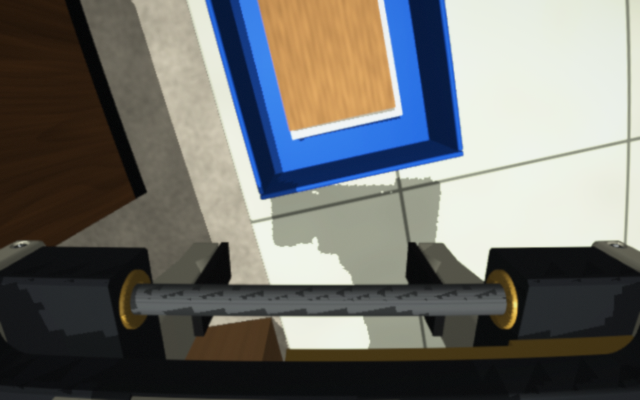

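The first picture was taken before any move, because the rows need every key. It shows the blue bin at (340, 100) and the fingers at v≈250–340.

Call:
servo_tool([
  {"x": 0.5, "y": -0.3, "z": 0.6, "rx": 0, "ry": 0, "rz": -0.45, "hand": 1},
  {"x": 1, "y": -0.6, "z": 0.6, "rx": 0, "ry": 0, "rz": -0.9, "hand": 1},
  {"x": 1, "y": -0.6, "z": 0.6, "rx": 0, "ry": 0, "rz": -0.9, "hand": 1},
  {"x": 1, "y": -0.6, "z": 0.6, "rx": 0, "ry": 0, "rz": -0.9, "hand": 1},
  {"x": 1, "y": -0.6, "z": 0.6, "rx": 0, "ry": 0, "rz": -0.9, "hand": 1},
  {"x": 1, "y": -0.6, "z": 0.6, "rx": 0, "ry": 0, "rz": -0.9, "hand": 1},
  {"x": 1, "y": -0.6, "z": 0.6, "rx": 0, "ry": 0, "rz": -0.9, "hand": 1},
  {"x": 1, "y": -0.6, "z": 0.6, "rx": 0, "ry": 0, "rz": -0.9, "hand": 1},
  {"x": 1, "y": -0.6, "z": 0.6, "rx": 0, "ry": 0, "rz": -0.9, "hand": 1},
])

```text
time: 1.15
ee_pos: [0.4043, 0.5057, 0.3808]
eef_rot: [0.943, -0.332, 0.001, -0.002]
ft_force: [-1.3, 1.3, 1.0]
finger_gap: 0.0875
gripper_force: 0.0
```

Call:
servo_tool([
  {"x": 0.3, "y": -0.6, "z": 0, "rx": 0, "ry": 0, "rz": -0.9, "hand": 1},
  {"x": 0.3, "y": -0.6, "z": 0, "rx": 0, "ry": 0, "rz": -0.9, "hand": 1},
  {"x": 0.3, "y": -0.6, "z": 0, "rx": 0, "ry": 0, "rz": -0.9, "hand": 1},
  {"x": 0.3, "y": -0.6, "z": 0, "rx": 0, "ry": 0, "rz": -0.9, "hand": 1},
  {"x": 0.3, "y": -0.6, "z": 0, "rx": 0, "ry": 0, "rz": -0.9, "hand": 1},
  {"x": 0.3, "y": -0.6, "z": 0, "rx": 0, "ry": 0, "rz": -0.9, "hand": 1},
  {"x": 0.3, "y": -0.6, "z": 0, "rx": 0, "ry": 0, "rz": -0.9, "hand": 1},
  {"x": 0.3, "y": -0.6, "z": 0, "rx": 0, "ry": 0, "rz": -0.9, "hand": 1},
])

```text
time: 1.82
ee_pos: [0.4738, 0.3591, 0.3764]
eef_rot: [0.847, -0.532, -0.0, 0.0]
ft_force: [-0.1, 0.4, -0.2]
finger_gap: 0.0878
gripper_force: 0.0
```

Run:
```python
from h import *
import pickle
s=get_state();print(s['time'],s['ee_pos'],s['q'],s['qvel'].max())
c=cam('wrist');cv2.imwrite('pics/w2.png',c['frame']);pickle.dump(c,open('w2.pkl','wb'))
```

```text
1.8167 [0.47381612 0.35907155 0.37635569] [ 9.76847563e-01  1.68185251e-01  8.72648399e-02 -2.14837132e-04
 -1.48998740e+00 -5.27615402e-01] 0.013694570756367302
```

View pics/w2.png

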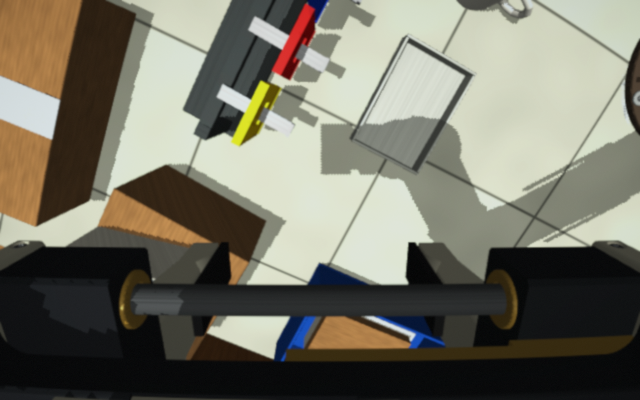

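The view shows the tray rim at (407,36), (474,72), (417,172) and (352,138). The yellow divider is at (257,113) and the red at (294,40).

Call:
servo_tool([
  {"x": 0.1, "y": 0, "z": 0.1, "rx": 0, "ry": 0, "rz": -0.9, "hand": 0.3},
  {"x": 0.1, "y": 0, "z": 0.1, "rx": 0, "ry": 0, "rz": -0.9, "hand": 0.3},
  {"x": 0.1, "y": 0, "z": 0.1, "rx": 0, "ry": 0, "rz": -0.9, "hand": 0.3},
  {"x": 0.1, "y": 0, "z": 0.1, "rx": 0, "ry": 0, "rz": -0.9, "hand": 0.3},
  {"x": 0.1, "y": 0, "z": 0.1, "rx": 0, "ry": 0, "rz": -0.9, "hand": 0.3},
  {"x": 0.1, "y": 0, "z": 0.1, "rx": 0, "ry": 0, "rz": -0.9, "hand": 0.3},
])

```text
time: 2.37
ee_pos: [0.4987, 0.3593, 0.4012]
eef_rot: [0.708, -0.706, 0.0, 0.0]
ft_force: [-0.7, 0.7, 0.2]
finger_gap: 0.058
gripper_force: 0.0
```

Run:
```python
from h import *
import pickle
s=get_state();print(s['time'],s['ee_pos'],s['qvel'].max())
c=cam('wrist');cv2.imwrite('pics/w3.png',c['frame']);pickle.dump(c,open('w3.pkl','wb'))
for n in 'w2','w3':
    d=pickle.load(open(n+'.pkl','rb'))
    for col in HSV:
        for st,ce,r in blobs(mask(d,col,(150,0,480,235)),60): print(n,col,st,ce.round(1),cv2.boxPoints(r).round(1).tolist())
d=pickle.load(open('w2.pkl','rb'));print(onz(d,[(407,36),(474,72),(417,172),(352,138)],.035).round(3))
```

```text
2.3667 [0.49869663 0.35929084 0.40116387] 0.01839658754839151
w2 red [ 271    3   44   76 1390] [295.2  42.1] [[270.6000061035156, 69.80000305175781], [304.20001220703125, 2.5999999046325684], [324.20001220703125, 12.600000381469727], [290.6000061035156, 79.80000305175781]]
w2 yellow [ 232   80   49   65 1109] [254.  111.9] [[229.1999969482422, 140.60000610351562], [260.3999938964844, 78.19999694824219], [280.3999938964844, 88.19999694824219], [249.1999969482422, 150.60000610351562]]
w2 blue [308   0  20  22 184] [317.7   6.1] [[308.0, 0.0], [327.0, 0.0], [327.0, 21.0], [308.0, 21.0]]
w3 red [ 261   31   23   71 1240] [270.7  67.5] [[260.6000061035156, 101.0], [262.1000061035156, 31.0], [283.70001220703125, 31.399999618530273], [282.20001220703125, 101.5]]
w3 yellow [ 255  111   23   65 1111] [264.8 140.6] [[254.3000030517578, 174.89999389648438], [256.1000061035156, 110.4000015258789], [277.3999938964844, 111.0], [275.6000061035156, 175.5]]
w3 blue [259   0  24  40 656] [270.6  16.7] [[257.5, 38.0], [259.3999938964844, -0.699999988079071], [282.3999938964844, 0.4000000059604645], [280.6000061035156, 39.099998474121094]]
[[0.435 0.169 0.035]
 [0.331 0.167 0.035]
 [0.331 0.322 0.035]
 [0.439 0.32  0.035]]
```

View pics/w3.png

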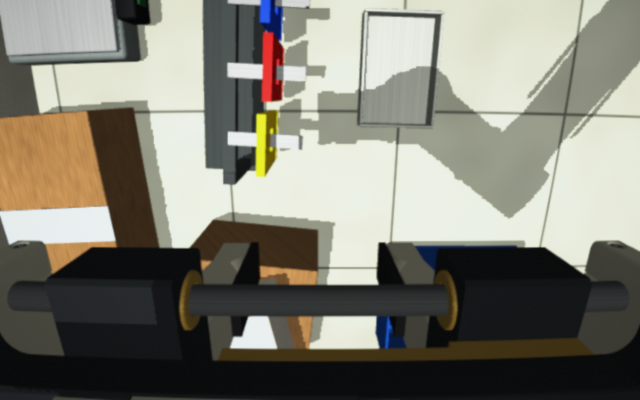

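The view shows the dividers from above: yellow at (265,141), red at (271,67) and blue at (271,17). The tray is at (399,68). The left edges of the coloured blobs are the back top edges of the plates.

Run:
```python
from h import *
import pickle
np.set_printoptions(precision=4,suppress=True)
W={n:pickle.load(open(n+'.pkl','rb')) for n in('w2','w3')}
for col in('yellow','red'):
    P={}
    for n,c in W.items():
        m=mask(c,col,(150,0,480,235)); k=max(cv2.findContours(m,0,2)[0],key=cv2.contourArea)
        q=cv2.approxPolyDP(cv2.convexHull(k),3,True)[:,0]; print(n,col,q.tolist())
    c=W['w3']; m=mask(c,col,(150,0,480,235))
    rows=[(np.argmax(r>0),v) for v,r in enumerate(m) if r.any()][4:-4]
    v=np.array([r[1] for r in rows]);u=np.array([r[0] for r in rows]); f=np.polyfit(v,u,1)
    e=[(np.polyval(f,t)-.5,t) for t in(v.min()-4,v.max()+4)]; X=onz(c,e,.167); print('back edge ends',X, 'mid',X.mean(0)[:2],'len',np.linalg.norm(X[0]-X[1]))
    print(tri(W['w2'],{'yellow':(244.8,109.4),'red':(287.4,36.2)}[col],c,{'yellow':(255.2,142.6),'red':(261.3,66)}[col]))
```

```text
w2 yellow [[280, 88], [258, 132], [240, 144], [232, 142], [259, 81]]
w3 yellow [[277, 111], [275, 157], [264, 175], [257, 175], [256, 114]]
back edge ends [[0.5657 0.2973 0.167 ]
 [0.5701 0.3684 0.167 ]] mid [0.5679 0.3328] len 0.07121974992725993
(array([0.5812, 0.3418, 0.0914]), np.float64(0.0004989673236195921))
w2 red [[305, 3], [314, 9], [314, 32], [288, 78], [271, 69]]
w3 red [[264, 31], [272, 33], [283, 49], [281, 98], [261, 101]]
back edge ends [[0.5562 0.2166 0.167 ]
 [0.5599 0.2868 0.167 ]] mid [0.5581 0.2517] len 0.07031562066043931
(array([0.5593, 0.2504, 0.1591]), np.float64(0.00014256394799259305))
```

Call:
servo_tool([
  {"x": 0.2, "y": -1, "z": 0, "rx": 0, "ry": 0, "rz": 0, "hand": 0.3},
  {"x": 0.2, "y": -1, "z": 0, "rx": 0, "ry": 0, "rz": 0, "hand": 0.3},
  {"x": 0.2, "y": -1, "z": 0, "rx": 0, "ry": 0, "rz": 0, "hand": 0.3},
  {"x": 0.2, "y": -1, "z": 0, "rx": 0, "ry": 0, "rz": 0, "hand": 0.3},
  {"x": 0.2, "y": -1, "z": 0, "rx": 0, "ry": 0, "rz": 0, "hand": 0.3},
  {"x": 0.2, "y": -1, "z": 0, "rx": 0, "ry": 0, "rz": 0, "hand": 0.3},
  {"x": 0.2, "y": -1, "z": 0, "rx": 0, "ry": 0, "rz": 0, "hand": 0.3},
])

```text
time: 3.0
ee_pos: [0.5495, 0.1036, 0.4023]
eef_rot: [-0.706, 0.708, -0.001, 0.0]
ft_force: [-1.2, 0.7, 0.7]
finger_gap: 0.057
gripper_force: 0.0
```

Call:
servo_tool([
  {"x": 0.08, "y": -1, "z": -0.4, "rx": 0, "ry": 0, "rz": 0, "hand": 0.3},
  {"x": 0.08, "y": -1, "z": -0.4, "rx": 0, "ry": 0, "rz": 0, "hand": 0.3},
  {"x": 0.08, "y": -1, "z": -0.4, "rx": 0, "ry": 0, "rz": 0, "hand": 0.3},
  {"x": 0.08, "y": -1, "z": -0.4, "rx": 0, "ry": 0, "rz": 0, "hand": 0.3},
  {"x": 0.08, "y": -1, "z": -0.4, "rx": 0, "ry": 0, "rz": 0, "hand": 0.3},
  {"x": 0.08, "y": -1, "z": -0.4, "rx": 0, "ry": 0, "rz": 0, "hand": 0.3},
  {"x": 0.08, "y": -1, "z": -0.4, "rx": 0, "ry": 0, "rz": 0, "hand": 0.3},
  {"x": 0.08, "y": -1, "z": -0.4, "rx": 0, "ry": 0, "rz": 0, "hand": 0.3},
])

```text
time: 3.67
ee_pos: [0.5681, -0.1447, 0.2988]
eef_rot: [-0.706, 0.708, 0.001, -0.002]
ft_force: [-0.4, 0.8, -0.3]
finger_gap: 0.0569
gripper_force: 0.0
```

Run:
```python
from h import *
import pickle
s=get_state();print(s['time'],s['ee_pos'],s['qvel'].max())
c=cam('wrist');cv2.imwrite('pics/w4.png',c['frame']);pickle.dump(c,open('w4.pkl','wb'))
```

```text
3.6667 [ 0.56813907 -0.1446746   0.29884911] 0.05483773498868058
```

View pics/w4.png

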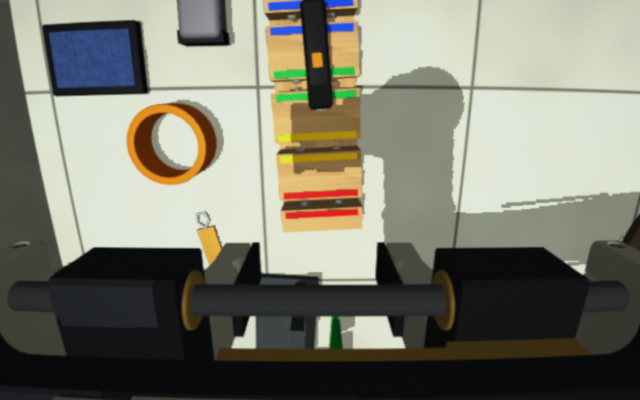

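The view shows the torch at (302–330, 0–107) over the blue and green slots, the red strips at v≈195–215, and the tape and fob to the left.

Run:
```python
from h import *
import pickle
np.set_printoptions(precision=4,suppress=True)
c=pickle.load(open('w4.pkl','rb'))
m=cv2.inRange(c['hsv'],(0,0,0),(180,255,70));m[:, :295]=0;m[:,340:]=0;m[120:]=0
P=[]
for v in range(4,100,4):
    u=np.flatnonzero(m[v]); 
    if len(u): P.append((v,u[0],u[-1]))
P=np.array(P);print(P[::3].tolist(), [ (v,np.flatnonzero(m[v]).size) for v in range(95,115,2)])
L=onz(c,P[:,[1,0]]-[.5,0],.072);R=onz(c,P[:,[2,0]]+[.5,0],.072);C=(L+R)/2
print('w',np.linalg.norm(L-R,axis=1)[::4],'centre line',C[::4,:2],'slope dx/dy',np.polyfit(C[:,1],C[:,0],1))
o=cv2.inRange(c['hsv'],(8,150,120),(22,255,255));o[:, :305]=0;o[:,330:]=0;o[40:75]=o[40:75]
for s,ce,_ in blobs(o[:75],20): print('dot',ce,onz(c,[ce],.072))
print('end',onz(c,[(318,0),(318,104),(318,108)],.072)[:,:2])
for col in HSV:
    for s,ce,r in blobs(mask(c,col,(260,0,370,230)),40): print(col,ce.round(1),s[:4],onz(c,[ce],.046)[0][:2])
```

```text
[[4, 301, 324], [16, 296, 330], [28, 303, 326], [40, 304, 327], [52, 305, 328], [64, 306, 329], [76, 307, 330], [88, 308, 331]] [(95, 24), (97, 24), (99, 24), (101, 24), (103, 24), (105, 23), (107, 20), (109, 4), (111, 0), (113, 0)]
w [0.0238 0.025  0.0243 0.0245 0.0248 0.025 ] centre line [[ 0.5719 -0.3113]
 [ 0.5705 -0.2965]
 [ 0.5691 -0.2814]
 [ 0.5681 -0.266 ]
 [ 0.5671 -0.2504]
 [ 0.5651 -0.2345]] slope dx/dy [-0.077   0.5474]
dot [316.8625  59.6938] [[ 0.5678 -0.2586  0.072 ]]
end [[ 0.5665 -0.315 ]
 [ 0.5667 -0.2142]
 [ 0.5667 -0.2101]]
red [320.4 194. ] [284 190  74   9] [ 0.5639 -0.108 ]
red [321.8 213.4] [286 209  72  10] [ 0.5622 -0.0831]
yellow [316.9 135.7] [279 130  78  12] [ 0.5679 -0.178 ]
yellow [317.7 157.1] [280 152  78  11] [ 0.5671 -0.153 ]
green [341.9  70.7] [330  67  25   9] [ 0.5401 -0.2494]
green [289.9  73.5] [274  70  33   9] [ 0.5975 -0.2465]
green [343.5  94. ] [332  91  24   7] [ 0.538  -0.2244]
green [292.   96.8] [276  93  33   9] [ 0.5958 -0.2216]
blue [284.8   5.1] [269   1  33   9] [ 0.6016 -0.3162]
blue [337.4   2.6] [324   0  29   7] [ 0.5458 -0.3186]
blue [339.4  27.1] [327  23  26   9] [ 0.5434 -0.2942]
blue [286.3  30.1] [271  26  32   9] [ 0.6005 -0.2914]
```

Call:
servo_tool([
  {"x": 0, "y": -0.49, "z": -0.5, "rx": 0, "ry": 0, "rz": 0.15, "hand": 0.3},
  {"x": 0, "y": -0.49, "z": -0.5, "rx": 0, "ry": 0, "rz": 0.15, "hand": 0.3},
  {"x": 0, "y": -0.49, "z": -0.5, "rx": 0, "ry": 0, "rz": 0.15, "hand": 0.3},
  {"x": 0, "y": -0.49, "z": -0.5, "rx": 0, "ry": 0, "rz": 0.15, "hand": 0.3},
  {"x": 0, "y": -0.49, "z": -0.6, "rx": 0, "ry": 0, "rz": 0.15, "hand": 0.3},
  {"x": 0, "y": -0.49, "z": -0.75, "rx": 0, "ry": 0, "rz": 0.15, "hand": 0.3},
  {"x": 0, "y": -0.49, "z": -0.9, "rx": 0, "ry": 0, "rz": 0.15, "hand": 0.3},
  {"x": 0, "y": -0.49, "z": -0.98, "rx": 0, "ry": 0, "rz": 0.15, "hand": 0.3},
  {"x": 0, "y": -0.49, "z": -0.98, "rx": 0, "ry": 0, "rz": 0.15, "hand": 0.3},
  {"x": 0, "y": -0.49, "z": -0.98, "rx": 0, "ry": 0, "rz": 0.15, "hand": 0.3},
])

```text
time: 4.55
ee_pos: [0.5695, -0.2634, 0.0565]
eef_rot: [0.733, -0.68, -0.0, 0.001]
ft_force: [1.4, -0.5, 1.0]
finger_gap: 0.0568
gripper_force: 0.0
```

Call:
servo_tool([
  {"x": 0, "y": 0, "z": 0, "rx": 0, "ry": 0, "rz": 0, "hand": -0.7},
  {"x": 0, "y": 0, "z": 0, "rx": 0, "ry": 0, "rz": 0, "hand": -0.7},
  {"x": 0, "y": 0, "z": 0, "rx": 0, "ry": 0, "rz": 0, "hand": -0.7},
  {"x": 0, "y": 0, "z": 0, "rx": 0, "ry": 0, "rz": 0, "hand": -0.7},
  {"x": 0, "y": 0, "z": 0, "rx": 0, "ry": 0, "rz": 0, "hand": -0.7},
  {"x": 0, "y": 0, "z": 0, "rx": 0, "ry": 0, "rz": 0, "hand": -0.7},
  {"x": 0, "y": 0, "z": 0, "rx": 0, "ry": 0, "rz": 0, "hand": -0.7},
])

```text
time: 5.13
ee_pos: [0.5694, -0.2643, 0.0574]
eef_rot: [0.733, -0.681, 0.0, -0.0]
ft_force: [-1.5, 1.9, 6.2]
finger_gap: 0.0258
gripper_force: 30.0
```

Call:
servo_tool([
  {"x": 0, "y": 0, "z": 0.15, "rx": 0, "ry": 0, "rz": 0, "hand": -0.7},
  {"x": 0, "y": 0, "z": 0.3, "rx": 0, "ry": 0, "rz": 0, "hand": -0.7},
  {"x": 0, "y": 0, "z": 0.45, "rx": 0, "ry": 0, "rz": 0, "hand": -0.7},
  {"x": 0, "y": 0, "z": 0.8, "rx": 0, "ry": 0, "rz": 0, "hand": -0.7},
  {"x": -0.15, "y": 0.3, "z": 0.8, "rx": 0, "ry": 0, "rz": -0.17, "hand": -0.7},
  {"x": -0.3, "y": 0.6, "z": 0.8, "rx": 0, "ry": 0, "rz": -0.17, "hand": -0.7},
  {"x": -0.4, "y": 1, "z": 0.8, "rx": 0, "ry": 0, "rz": -0.17, "hand": -0.7},
  {"x": -0.4, "y": 1, "z": 0.8, "rx": 0, "ry": 0, "rz": -0.17, "hand": -0.7},
  {"x": -0.4, "y": 1, "z": 0.8, "rx": 0, "ry": 0, "rz": -0.17, "hand": -0.7},
  {"x": -0.4, "y": 1, "z": 0.8, "rx": 0, "ry": 0, "rz": -0.17, "hand": -0.7},
  {"x": -0.4, "y": 1, "z": 0.8, "rx": 0, "ry": 0, "rz": -0.17, "hand": -0.7},
])

```text
time: 6.05
ee_pos: [0.4676, -0.0119, 0.257]
eef_rot: [-0.703, 0.711, 0.0, 0.001]
ft_force: [0.9, 0.1, -1.4]
finger_gap: 0.0258
gripper_force: 30.0
```

Call:
servo_tool([
  {"x": -0.17, "y": 0.5, "z": 0, "rx": 0, "ry": 0, "rz": 0, "hand": -0.7},
  {"x": -0.34, "y": 1, "z": 0, "rx": 0, "ry": 0, "rz": 0, "hand": -0.7},
  {"x": -0.34, "y": 1, "z": 0, "rx": 0, "ry": 0, "rz": 0, "hand": -0.7},
  {"x": -0.34, "y": 1, "z": 0, "rx": 0, "ry": 0, "rz": 0, "hand": -0.7},
  {"x": -0.34, "y": 1, "z": 0, "rx": 0, "ry": 0, "rz": 0, "hand": -0.7},
  {"x": -0.34, "y": 1, "z": 0, "rx": 0, "ry": 0, "rz": 0, "hand": -0.7},
  {"x": -0.34, "y": 1, "z": 0, "rx": 0, "ry": 0, "rz": 0, "hand": -0.7},
  {"x": -0.34, "y": 1, "z": 0, "rx": 0, "ry": 0, "rz": 0, "hand": -0.7},
])

```text
time: 6.72
ee_pos: [0.383, 0.2386, 0.2564]
eef_rot: [-0.704, 0.71, 0.0, 0.0]
ft_force: [0.9, -0.2, -0.8]
finger_gap: 0.0261
gripper_force: 30.0
```

Run:
```python
from h import *
import pickle
s=get_state();print(s['time'],s['ee_pos'],s['finger_gap'],s['gripper_force'])
B=cam('side');pickle.dump(B,open('s5.pkl','wb'));c=cam('wrist');pickle.dump(c,open('w5.pkl','wb'))
x=np.vstack([cv2.resize(B['frame'][60:240,200:380],(560,560))]);y=cv2.resize(c['frame'],(240,150))
x[:150,320:]=y;cv2.imwrite('pics/s5.png',x)
```

```text
6.7167 [0.3830169  0.23864381 0.25641029] 0.026140271808273764 29.98850852251053
```

View pics/s5.png

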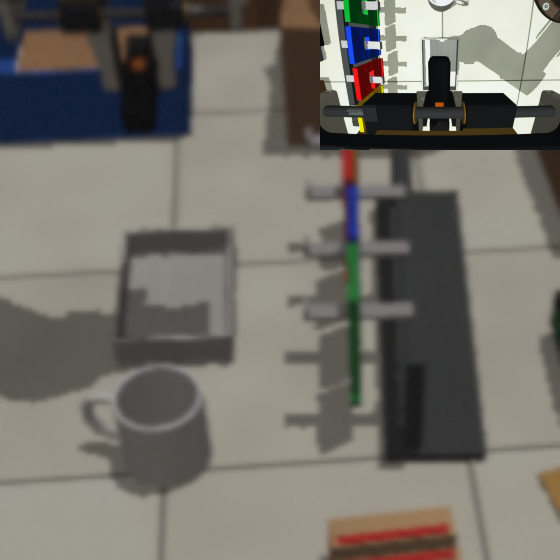

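The tray is unmoved, with rim corners matching (240,135) to (275,168), and the torch hangs from the gripper above it.

Call:
servo_tool([
  {"x": 0, "y": 0.02, "z": -0.5, "rx": 0, "ry": 0, "rz": 0, "hand": -0.7},
  {"x": 0, "y": 0.02, "z": -0.5, "rx": 0, "ry": 0, "rz": 0, "hand": -0.7},
  {"x": 0, "y": 0.02, "z": -0.5, "rx": 0, "ry": 0, "rz": 0, "hand": -0.7},
  {"x": 0, "y": 0.02, "z": -0.6, "rx": 0, "ry": 0, "rz": 0, "hand": -0.7},
  {"x": 0, "y": 0.02, "z": -0.7, "rx": 0, "ry": 0, "rz": 0, "hand": -0.7},
  {"x": 0, "y": 0.02, "z": -0.8, "rx": 0, "ry": 0, "rz": 0, "hand": -0.7},
  {"x": 0, "y": 0.02, "z": -0.88, "rx": 0, "ry": 0, "rz": 0, "hand": -0.7},
  {"x": 0, "y": 0.02, "z": -0.94, "rx": 0, "ry": 0, "rz": 0, "hand": -0.7},
  {"x": 0, "y": 0.02, "z": -0.96, "rx": 0, "ry": 0, "rz": 0, "hand": -0.7},
  {"x": 0, "y": 0.02, "z": -0.96, "rx": 0, "ry": 0, "rz": 0, "hand": -0.7},
  {"x": 0, "y": 0.02, "z": -0.96, "rx": 0, "ry": 0, "rz": 0, "hand": -0.7},
])

```text
time: 7.73
ee_pos: [0.3846, 0.24, 0.0167]
eef_rot: [-0.702, 0.712, -0.0, -0.0]
ft_force: [0.1, 0.5, -1.0]
finger_gap: 0.0256
gripper_force: 30.0
```

Call:
servo_tool([
  {"x": 0, "y": 0, "z": 0, "rx": 0, "ry": 0, "rz": 0, "hand": -0.1},
  {"x": 0, "y": 0, "z": 0, "rx": 0, "ry": 0, "rz": 0, "hand": -0.1},
  {"x": 0, "y": 0, "z": 0, "rx": 0, "ry": 0, "rz": 0, "hand": -0.1},
  {"x": 0, "y": 0, "z": 0, "rx": 0, "ry": 0, "rz": 0, "hand": -0.1},
  {"x": 0, "y": 0, "z": 0.2, "rx": 0, "ry": 0, "rz": 0, "hand": -0.1},
  {"x": 0, "y": 0, "z": 0.4, "rx": 0, "ry": 0, "rz": 0, "hand": -0.1},
  {"x": 0, "y": 0, "z": 0.8, "rx": 0, "ry": 0, "rz": 0, "hand": -0.1},
  {"x": 0, "y": 0, "z": 1, "rx": 0, "ry": 0, "rz": 0, "hand": -0.1},
  {"x": 0, "y": 0, "z": 1, "rx": 0, "ry": 0, "rz": 0, "hand": -0.1},
  {"x": 0, "y": 0, "z": 1, "rx": 0, "ry": 0, "rz": 0, "hand": -0.1},
  {"x": 0, "y": 0, "z": 1, "rx": 0, "ry": 0, "rz": 0, "hand": -0.1},
])

```text
time: 8.65
ee_pos: [0.387, 0.2431, 0.2755]
eef_rot: [-0.703, 0.711, -0.0, 0.007]
ft_force: [1.7, 2.5, 0.8]
finger_gap: 0.0392
gripper_force: 0.0
```

Call:
servo_tool([
  {"x": 0.46, "y": 0.1, "z": 0.54, "rx": 0, "ry": 0, "rz": 0.02, "hand": -0.3},
  {"x": 0.46, "y": 0.1, "z": 0.54, "rx": 0, "ry": 0, "rz": 0.02, "hand": -0.3},
  {"x": 0.46, "y": 0.1, "z": 0.54, "rx": 0, "ry": 0, "rz": 0.02, "hand": -0.3},
  {"x": 0.46, "y": 0.1, "z": 0.54, "rx": 0, "ry": 0, "rz": 0.02, "hand": -0.3},
  {"x": 0.46, "y": 0.1, "z": 0.54, "rx": 0, "ry": 0, "rz": 0.02, "hand": -0.3},
  {"x": 0.46, "y": 0.1, "z": 0.54, "rx": 0, "ry": 0, "rz": 0.02, "hand": -0.3},
  {"x": 0.46, "y": 0.1, "z": 0.54, "rx": 0, "ry": 0, "rz": 0.02, "hand": -0.3},
  {"x": 0.46, "y": 0.1, "z": 0.54, "rx": 0, "ry": 0, "rz": 0.02, "hand": -0.3},
])

```text
time: 9.32
ee_pos: [0.4982, 0.2654, 0.4003]
eef_rot: [-0.706, 0.708, 0.0, -0.001]
ft_force: [-0.2, 0.1, -0.1]
finger_gap: 0.0306
gripper_force: 0.0
```

```bash
cat > dv.py <<'E'
from h import *
import pickle
np.set_printoptions(precision=4,suppress=True)
def edges(c,roi=(150,0,480,235),z=.167):
  for col in HSV:
    m=mask(c,col,roi); m=cv2.morphologyEx(m,cv2.MORPH_OPEN,np.ones((3,3)))
    b=[x for x in blobs(m,250)]
    if not b: continue
    s=max(b,key=lambda x:x[0][4])[0]; k=np.zeros_like(m); k[s[1]:s[1]+s[3],s[0]:s[0]+s[2]]=1; m=m*k
    rows=np.array([(np.argmax(r>0),v) for v,r in enumerate(m) if r.any()])
    f=np.polyfit(rows[4:-4,1],rows[4:-4,0],1); res=np.abs(np.polyval(f,rows[4:-4,1])-rows[4:-4,0]).max()
    v0,v1=rows[0,1],rows[-1,1]; X=onz(c,[(np.polyval(f,t)-.5,t) for t in(v0-.5,v1+.5)],z)
    d=X[1]-X[0]; L=np.linalg.norm(d); n=np.array([d[1],-d[0]])/L  # +x side normal
    print(col,'v',v0,v1,'back mid',X.mean(0)[:2],'centre',X.mean(0)[:2]-n*.005,'len',L.round(4),'dx/dy',(d[0]/d[1]).round(3),'res',res.round(1))
E
python3 - <<'E'
from dv import *
c=cam('wrist');pickle.dump(c,open('w6.pkl','wb'));s=get_state();print(s['time'],s['ee_pos'])
for n in 'w3','w6': print(n);edges(pickle.load(open(n+'.pkl','rb')))
B=cam('side');x=cv2.resize(B['frame'][60:240,200:380],(400,400)); cv2.imwrite('pics/s6.png',np.hstack([x,cv2.resize(c['frame'],(400,250))[np.r_[0:250,[0]*150]]]))
E
```

```text
9.3667 [0.4981 0.2654 0.4005]
w3
red v 32 101 back mid [0.5581 0.2522] centre [0.5531 0.2524] len 0.0704 dx/dy 0.052 res 1.2
yellow v 111 175 back mid [0.5679 0.3329] centre [0.5629 0.3332] len 0.0723 dx/dy 0.062 res 1.1
blue v 0 39 back mid [0.5555 0.2057] centre [0.551  0.2035] len 0.0426 dx/dy -0.487 res 5.7
w6
red v 119 185 back mid [0.5578 0.2486] centre [0.5528 0.2489] len 0.0753 dx/dy 0.06 res 3.0
yellow v 181 234 back mid [0.5646 0.3135] centre [0.5597 0.3146] len 0.0679 dx/dy 0.22 res 9.9
green v 0 52 back mid [0.5517 0.1181] centre [0.5467 0.1177] len 0.0509 dx/dy -0.063 res 6.7
blue v 46 115 back mid [0.5573 0.1722] centre [0.5523 0.1725] len 0.0714 dx/dy 0.057 res 1.1
```

View pics/s6.png

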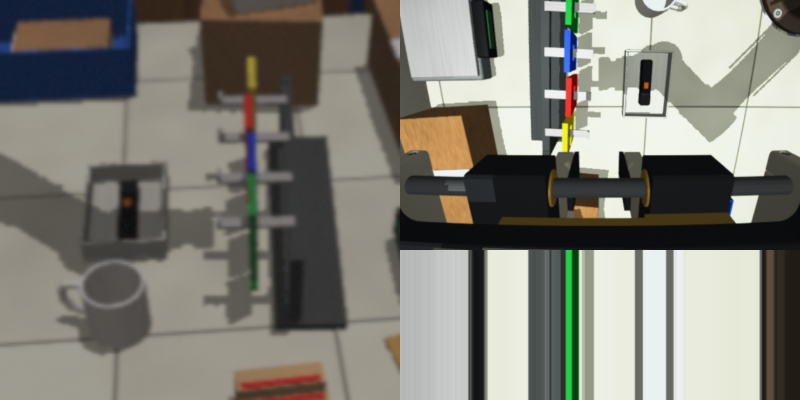

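The torch lies flat inside the tray, at (128,208) in the side crop, and all four dividers are still hanging. I'll take red first.

Call:
servo_tool([
  {"x": 0.216, "y": -0.053, "z": -0.5, "rx": 0, "ry": 0, "rz": -0.11, "hand": -0.3},
  {"x": 0.216, "y": -0.053, "z": -0.5, "rx": 0, "ry": 0, "rz": -0.11, "hand": -0.3},
  {"x": 0.216, "y": -0.053, "z": -0.5, "rx": 0, "ry": 0, "rz": -0.11, "hand": -0.3},
  {"x": 0.216, "y": -0.053, "z": -0.7, "rx": 0, "ry": 0, "rz": -0.11, "hand": -0.3},
  {"x": 0.216, "y": -0.053, "z": -0.8, "rx": 0, "ry": 0, "rz": -0.11, "hand": -0.3},
  {"x": 0.216, "y": -0.053, "z": -0.8, "rx": 0, "ry": 0, "rz": -0.11, "hand": -0.3},
  {"x": 0.216, "y": -0.053, "z": -0.8, "rx": 0, "ry": 0, "rz": -0.11, "hand": -0.3},
])

```text
time: 10.0
ee_pos: [0.5516, 0.2515, 0.1998]
eef_rot: [-0.687, 0.727, -0.0, -0.003]
ft_force: [-0.1, 0.7, 1.8]
finger_gap: 0.0309
gripper_force: 0.0
```

Run:
```python
from dv import *
s=get_state();print(s['time'],s['ee_pos'],s['eef_rot'])
c=pickle.load(open('w4.pkl','rb'));B=cam('side')
for n,c,roi in(('w4',c,(260,0,370,230)),('side',B,(300,220,372,340))):
  for col in HSV:
    m=mask(c,col,roi);p=np.argwhere(m)[:,::-1].astype(float)
    X=onz(c,p,.046)[:,:2]; 
    R=cv2.minAreaRect(X.astype(np.float32)*1000); print(n,col,np.round(R[0],1),np.round(R[1],1),round(R[2],2))
w=pickle.load(open('w6.pkl','rb'))
# height check: triangulate red back-edge mid from w3 and w6
a=pickle.load(open('w3.pkl','rb'))
for col,va in(('red',None),):
  q=[]
  for c in(a,w):
    m=cv2.morphologyEx(mask(c,col,(150,0,480,235)),cv2.MORPH_OPEN,np.ones((3,3)))
    r=np.array([(np.argmax(x>0),v) for v,x in enumerate(m) if x.any()]); q.append((r[0],r[2]))
  print(q,tri(a,q[0][0],w,q[1][0]))
```

```text
10.0 [0.5516 0.2515 0.1998] [-0.6868  0.7268 -0.     -0.0028]
w4 red [563.3 -95.6] [88.8 32.6] 2.98
w4 yellow [ 566.9 -165.5] [90.8 33.6] 2.92
w4 green [ 570.2 -235.4] [89.3 32.7] 2.91
w4 blue [ 573.8 -305.1] [88.4 32. ] 2.89
side red [563.9 -94.6] [86.5 33.4] 3.15
side yellow [ 566.6 -164.4] [86.1 30.3] 2.98
side green [ 569.5 -234.7] [84.3 29.7] 2.73
side blue [ 573.7 -304.6] [85.1 29.5] 2.73
[(array([263,  32]), array([263,  34])), (array([278, 119]), array([274, 121]))] (array([0.5502, 0.2139, 0.1507]), np.float64(0.00750327371938529))
```

Call:
servo_tool([
  {"x": 0, "y": 0, "z": -0.1, "rx": 0, "ry": 0, "rz": 0, "hand": -0.3},
  {"x": 0, "y": 0, "z": -0.2, "rx": 0, "ry": 0, "rz": 0, "hand": -0.3},
  {"x": 0, "y": 0, "z": -0.26, "rx": 0, "ry": 0, "rz": 0, "hand": -0.3},
  {"x": 0, "y": 0, "z": -0.26, "rx": 0, "ry": 0, "rz": 0, "hand": -0.3},
  {"x": 0, "y": 0, "z": -0.26, "rx": 0, "ry": 0, "rz": 0, "hand": -0.3},
  {"x": 0, "y": 0, "z": -0.26, "rx": 0, "ry": 0, "rz": 0, "hand": -1},
  {"x": 0, "y": 0, "z": -0.26, "rx": 0, "ry": 0, "rz": 0, "hand": -1},
  {"x": 0, "y": 0, "z": -0.26, "rx": 0, "ry": 0, "rz": 0, "hand": -1},
  {"x": 0, "y": 0, "z": -0.26, "rx": 0, "ry": 0, "rz": 0, "hand": -1},
  {"x": 0, "y": 0, "z": -0.26, "rx": 0, "ry": 0, "rz": 0, "hand": -1},
  {"x": 0, "y": 0, "z": -0.26, "rx": 0, "ry": 0, "rz": 0, "hand": -1},
])

```text
time: 10.97
ee_pos: [0.5537, 0.2529, 0.1378]
eef_rot: [-0.687, 0.727, -0.0, 0.001]
ft_force: [-0.9, -0.5, 7.3]
finger_gap: 0.0098
gripper_force: 30.0
```

Call:
servo_tool([
  {"x": 0, "y": 0, "z": 0.025, "rx": 0, "ry": 0, "rz": 0, "hand": -1},
  {"x": 0, "y": 0, "z": 0.052, "rx": 0, "ry": 0, "rz": 0, "hand": -1},
  {"x": 0, "y": 0, "z": 0.052, "rx": 0, "ry": 0, "rz": 0, "hand": -1},
  {"x": 0, "y": 0, "z": 0.052, "rx": 0, "ry": 0, "rz": 0, "hand": -1},
  {"x": -0.07, "y": 0.004, "z": 0.052, "rx": 0, "ry": 0, "rz": 0, "hand": -1},
  {"x": -0.14, "y": 0.008, "z": 0.052, "rx": 0, "ry": 0, "rz": 0, "hand": -1},
  {"x": -0.21, "y": 0.012, "z": 0.052, "rx": 0, "ry": 0, "rz": 0, "hand": -1},
  {"x": -0.28, "y": 0.016, "z": 0.052, "rx": 0, "ry": 0, "rz": 0, "hand": -1},
  {"x": -0.28, "y": 0.016, "z": 0.052, "rx": 0, "ry": 0, "rz": 0, "hand": -1},
])

```text
time: 11.72
ee_pos: [0.4806, 0.2561, 0.1494]
eef_rot: [-0.687, 0.727, 0.0, -0.001]
ft_force: [-0.6, -0.1, -1.4]
finger_gap: 0.0098
gripper_force: 30.0
```

Call:
servo_tool([
  {"x": 0, "y": 0, "z": 0.6, "rx": 0, "ry": 0, "rz": 0, "hand": -1},
  {"x": 0, "y": 0, "z": 0.6, "rx": 0, "ry": 0, "rz": 0, "hand": -1},
  {"x": 0, "y": 0, "z": 0.6, "rx": 0, "ry": 0, "rz": 0, "hand": -1},
  {"x": 0, "y": -0.2, "z": 0.6, "rx": 0, "ry": 0, "rz": -0.25, "hand": -1},
  {"x": 0, "y": -0.4, "z": 0.6, "rx": 0, "ry": 0, "rz": -0.5, "hand": -1},
  {"x": 0, "y": -0.4, "z": 0.6, "rx": 0, "ry": 0, "rz": -0.976, "hand": -1},
  {"x": 0, "y": -0.4, "z": 0.6, "rx": 0, "ry": 0, "rz": -0.976, "hand": -1},
  {"x": 0, "y": -0.4, "z": 0.6, "rx": 0, "ry": 0, "rz": -0.976, "hand": -1},
])

```text
time: 12.38
ee_pos: [0.4834, 0.1553, 0.3001]
eef_rot: [-0.488, 0.873, 0.0, 0.001]
ft_force: [0.2, 0.5, -1.0]
finger_gap: 0.01
gripper_force: 30.0
```

Call:
servo_tool([
  {"x": 0.2, "y": -0.6, "z": 0, "rx": 0, "ry": 0, "rz": -0.976, "hand": -1},
  {"x": 0.2, "y": -0.6, "z": 0, "rx": 0, "ry": 0, "rz": -0.976, "hand": -1},
  {"x": 0.2, "y": -0.6, "z": 0, "rx": 0, "ry": 0, "rz": -0.976, "hand": -1},
  {"x": 0.2, "y": -0.6, "z": 0, "rx": 0, "ry": 0, "rz": -0.976, "hand": -1},
  {"x": 0.2, "y": -0.6, "z": 0, "rx": 0, "ry": 0, "rz": -0.976, "hand": -1},
  {"x": 0.2, "y": -0.6, "z": 0, "rx": 0, "ry": 0, "rz": -0.976, "hand": -1},
])

```text
time: 12.88
ee_pos: [0.5336, 0.0053, 0.2987]
eef_rot: [-0.266, 0.964, -0.0, -0.001]
ft_force: [0.1, 0.3, -0.7]
finger_gap: 0.0099
gripper_force: 30.0
```

Call:
servo_tool([
  {"x": 0.122, "y": -0.405, "z": 0, "rx": 0, "ry": 0, "rz": -0.976, "hand": -1},
  {"x": 0.122, "y": -0.405, "z": 0, "rx": 0, "ry": 0, "rz": -0.976, "hand": -1},
  {"x": 0.122, "y": -0.405, "z": 0, "rx": 0, "ry": 0, "rz": -0.976, "hand": -1},
  {"x": 0.122, "y": -0.405, "z": 0, "rx": 0, "ry": 0, "rz": -0.976, "hand": -1},
  {"x": 0.122, "y": -0.405, "z": -0.25, "rx": 0, "ry": 0, "rz": -0.976, "hand": -1},
  {"x": 0.122, "y": -0.405, "z": -0.48, "rx": 0, "ry": 0, "rz": -0.976, "hand": -1},
  {"x": 0.122, "y": -0.405, "z": -0.48, "rx": 0, "ry": 0, "rz": -0.976, "hand": -1},
  {"x": 0.122, "y": -0.405, "z": -0.48, "rx": 0, "ry": 0, "rz": -0.976, "hand": -1},
])

```text
time: 13.55
ee_pos: [0.5591, -0.0932, 0.172]
eef_rot: [-0.027, 1.0, 0.0, -0.006]
ft_force: [-1.4, 0.5, -1.8]
finger_gap: 0.0098
gripper_force: 30.0
```

Run:
```python
from dv import *
s=get_state();print(s['time'],s['ee_pos'],s['q'],s['finger_gap'])
a=cam('scene');b=cam('side')
x=cv2.resize(a['frame'][140:260,170:350],(600,400));y=cv2.resize(b['frame'][130:330,270:390],(200,400));cv2.imwrite('pics/r7.png',np.hstack([x,y]))
```

```text
13.55 [ 0.5591 -0.0932  0.172 ] [ 0.178   0.2319 -0.2967 -0.0031 -1.0541 -1.6939] 0.009848545691705188
```

View pics/r7.png

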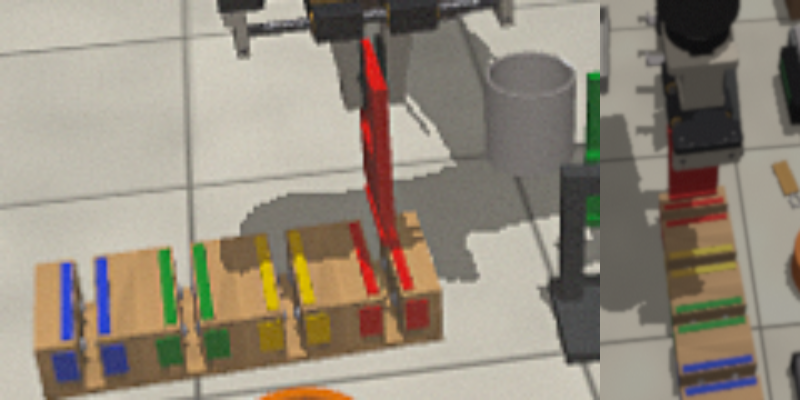

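The plate hangs upright over the red slot, its lower edge between the two red strips at (395,235) in the crop.

Call:
servo_tool([
  {"x": 0, "y": 0, "z": 0, "rx": 0, "ry": 0, "rz": 0, "hand": -1},
  {"x": 0, "y": 0, "z": 0, "rx": 0, "ry": 0, "rz": 0, "hand": -1},
  {"x": 0, "y": 0, "z": -0.06, "rx": 0, "ry": 0, "rz": 0, "hand": -1},
  {"x": 0, "y": 0, "z": -0.1, "rx": 0, "ry": 0, "rz": 0, "hand": -1},
  {"x": 0, "y": 0, "z": -0.14, "rx": 0, "ry": 0, "rz": 0, "hand": -1},
  {"x": 0, "y": 0, "z": -0.18, "rx": 0, "ry": 0, "rz": 0, "hand": -1},
  {"x": 0, "y": 0, "z": -0.18, "rx": 0, "ry": 0, "rz": 0, "hand": -1},
])

```text
time: 14.23
ee_pos: [0.5625, -0.0947, 0.1327]
eef_rot: [-0.025, 1.0, 0.0, -0.001]
ft_force: [-0.1, 0.2, -0.9]
finger_gap: 0.0097
gripper_force: 30.0
```

Call:
servo_tool([
  {"x": 0, "y": 0, "z": -0.03, "rx": 0, "ry": 0, "rz": 0, "hand": -1},
  {"x": 0, "y": 0, "z": -0.05, "rx": 0, "ry": 0, "rz": 0, "hand": -1},
  {"x": 0, "y": 0, "z": -0.07, "rx": 0, "ry": 0, "rz": 0, "hand": -1},
  {"x": 0, "y": 0, "z": -0.09, "rx": 0, "ry": 0, "rz": 0, "hand": -1},
  {"x": 0, "y": 0, "z": -0.11, "rx": 0, "ry": 0, "rz": 0, "hand": -1},
  {"x": 0, "y": 0, "z": -0.12, "rx": 0, "ry": 0, "rz": 0, "hand": -1},
  {"x": 0, "y": 0, "z": -0.12, "rx": 0, "ry": 0, "rz": 0, "hand": -1},
  {"x": 0, "y": 0, "z": -0.12, "rx": 0, "ry": 0, "rz": 0, "hand": -1},
])

```text
time: 14.9
ee_pos: [0.5651, -0.0949, 0.1065]
eef_rot: [-0.025, 1.0, -0.0, 0.002]
ft_force: [-2.1, 0.8, 13.5]
finger_gap: 0.0094
gripper_force: 30.0
```

Call:
servo_tool([
  {"x": 0, "y": 0, "z": 0.01, "rx": 0, "ry": 0, "rz": 0, "hand": -0.4},
  {"x": 0, "y": 0, "z": 0.01, "rx": 0, "ry": 0, "rz": 0, "hand": -0.4},
  {"x": 0, "y": 0, "z": 0.01, "rx": 0, "ry": 0, "rz": 0, "hand": -0.4},
  {"x": 0, "y": 0, "z": 0.01, "rx": 0, "ry": 0, "rz": 0, "hand": -0.4},
  {"x": 0, "y": 0, "z": 0.1, "rx": 0, "ry": 0, "rz": 0, "hand": -0.4},
  {"x": 0, "y": 0, "z": 0.25, "rx": 0, "ry": 0, "rz": 0, "hand": -0.4},
  {"x": 0, "y": 0, "z": 0.7, "rx": 0, "ry": 0, "rz": 0, "hand": -0.4},
  {"x": 0, "y": 0, "z": 0.78, "rx": 0, "ry": 0, "rz": 0, "hand": -0.4},
  {"x": 0, "y": 0, "z": 0.78, "rx": 0, "ry": 0, "rz": 0, "hand": -0.4},
  {"x": 0, "y": 0, "z": 0.78, "rx": 0, "ry": 0, "rz": 0, "hand": -0.4},
])

```text
time: 15.73
ee_pos: [0.5663, -0.0953, 0.3073]
eef_rot: [-0.025, 1.0, -0.001, 0.005]
ft_force: [0.5, -0.4, 1.4]
finger_gap: 0.0262
gripper_force: 0.0
```

```bash
cat > seat.py <<'E'
from dv import *
import sys
SL={'red':(.5636,-.0951),'yellow':(.5668,-.165),'green':(.5699,-.235),'blue':(.5737,-.3049)}
def seat(col):
    a=cam('scene');x,y=SL[col];e=np.array([np.cos(.05),np.sin(.05)])
    # expected end-face (+x side edge, 35mm) & top corner pixels if home, in scene
    for z,lab in((.136,'home'),(.148,'on balls')):
        P=[(*(np.array([x,y])+s*.035*e),z) for s in(-1,1)]; print(lab,proj(a,P).round(1).tolist())
    P=proj(a,[(x,y,.136)])[0]; r=(int(P[0])-35,int(P[1])-40,int(P[0])+35,int(P[1])+75)
    m=mask(a,col,r)
    b=max(blobs(m,20),key=lambda t:t[0][4]); q=b[0]; print('blob',q)
    for v in range(q[1],q[1]+q[3],6): u=np.flatnonzero(m[v]); print(v,u.min() if len(u) else None,u.max() if len(u) else None,end='; ')
    s=cam('side'); P=proj(s,[(x,y,.136)])[0]; print('\nside home top mid',P,'balls',proj(s,[(x,y,.148)])[0],'top ends home',proj(s,[(*(np.array([x,y])+k*.035*e),.136) for k in(-1,1)]).tolist())
    r=(int(P[0])-40,int(P[1])-30,int(P[0])+40,int(P[1])+60); m=mask(s,col,r);b=max(blobs(m,20),key=lambda t:t[0][4]);print('side blob',b[0],cv2.boxPoints(b[2]).round(1).tolist())
    cv2.imwrite(f'pics/seat_{col}.png',np.hstack([cv2.resize(a['frame'][140:260,170:350],(600,400)),cv2.resize(s['frame'][180:340,280:380],(200,400))]))
seat(sys.argv[1])
E
python3 seat.py red
```

```text
home [[279.0, 176.2], [284.1, 192.0]]
on balls [[278.7, 171.8], [283.8, 187.4]]
blob [275 178  19  63 529]
178 275 279; 184 276 280; 190 277 283; 196 278 284; 202 278 284; 208 275 288; 214 276 290; 220 278 292; 226 280 293; 232 279 297; 238 278 295; 
side home top mid [327.1373 212.6614] balls [327.1979 209.3306] top ends home [[311.86252244464015, 214.32785068545047], [342.29143064154823, 211.00888763097026]]
side blob [309 213  37  30 781] [[307.1000061035156, 215.60000610351562], [342.3999938964844, 211.89999389648438], [345.20001220703125, 238.89999389648438], [309.8999938964844, 242.5]]
```

View pics/seat_red.png

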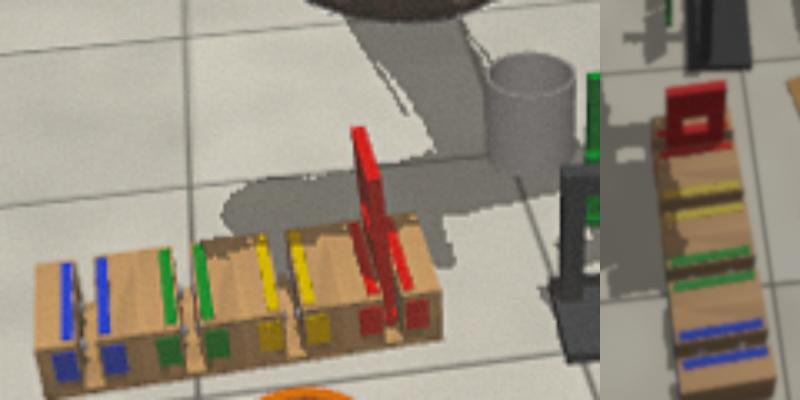

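Red is seated: its top edge is at row 178, where home predicts 176 and resting on the balls predicts 172. It stands upright in the side view too. Next is blue.

Call:
servo_tool([
  {"x": 0, "y": 0.4, "z": 0, "rx": 0, "ry": 0, "rz": 0.976, "hand": -0.3},
  {"x": 0, "y": 0.4, "z": 0, "rx": 0, "ry": 0, "rz": 0.976, "hand": -0.3},
  {"x": 0, "y": 0.4, "z": 0, "rx": 0, "ry": 0, "rz": 0.976, "hand": -0.3},
  {"x": 0, "y": 0.4, "z": 0, "rx": 0, "ry": 0, "rz": 0.976, "hand": -0.3},
  {"x": 0, "y": 0.4, "z": 0, "rx": 0, "ry": 0, "rz": 0.976, "hand": -0.3},
])

```text
time: 16.25
ee_pos: [0.5631, 0.0065, 0.2979]
eef_rot: [-0.269, 0.963, 0.0, -0.001]
ft_force: [0.9, -0.8, 0.1]
finger_gap: 0.0307
gripper_force: 0.0
```

Call:
servo_tool([
  {"x": 0, "y": 0.4, "z": 0, "rx": 0, "ry": 0, "rz": 0.976, "hand": -0.3},
  {"x": 0, "y": 0.4, "z": 0, "rx": 0, "ry": 0, "rz": 0.976, "hand": -0.3},
  {"x": 0, "y": 0.4, "z": 0, "rx": 0, "ry": 0, "rz": 0.976, "hand": -0.3},
  {"x": 0, "y": 0.4, "z": 0, "rx": 0, "ry": 0, "rz": 0.976, "hand": -0.3},
  {"x": 0, "y": 0.4, "z": 0, "rx": 0, "ry": 0, "rz": 0.976, "hand": -0.3},
])

```text
time: 16.67
ee_pos: [0.5633, 0.1058, 0.2982]
eef_rot: [-0.492, 0.871, 0.0, -0.001]
ft_force: [0.1, 0.9, -0.3]
finger_gap: 0.0307
gripper_force: 0.0
```

Call:
servo_tool([
  {"x": -0.045, "y": 0.27, "z": 0, "rx": 0, "ry": 0, "rz": 0.976, "hand": -0.3},
  {"x": -0.045, "y": 0.27, "z": 0, "rx": 0, "ry": 0, "rz": 0.976, "hand": -0.3},
  {"x": -0.045, "y": 0.27, "z": 0, "rx": 0, "ry": 0, "rz": 0.976, "hand": -0.3},
  {"x": -0.045, "y": 0.27, "z": 0, "rx": 0, "ry": 0, "rz": 0.976, "hand": -0.3},
  {"x": -0.045, "y": 0.27, "z": -0.2, "rx": 0, "ry": 0, "rz": 0.976, "hand": -0.3},
  {"x": -0.045, "y": 0.27, "z": -0.4, "rx": 0, "ry": 0, "rz": 0.976, "hand": -0.3},
  {"x": -0.045, "y": 0.27, "z": -0.4, "rx": 0, "ry": 0, "rz": 0.976, "hand": -0.3},
  {"x": -0.045, "y": 0.27, "z": -0.4, "rx": 0, "ry": 0, "rz": 0.976, "hand": -0.3},
])

```text
time: 17.33
ee_pos: [0.5496, 0.1703, 0.1941]
eef_rot: [-0.684, 0.73, 0.001, -0.004]
ft_force: [-0.5, -0.7, -0.1]
finger_gap: 0.0306
gripper_force: 0.0
```

Run:
```python
from dv import *
s=get_state();print(s['time'],s['ee_pos'],s['eef_rot'],s['q'],s['qvel'].round(3))
c=cam('wrist');edges(c,(150,0,480,220)); pickle.dump(c,open('w8.pkl','wb'))
```

```text
17.3333 [0.5496 0.1703 0.1941] [-0.6836  0.7299  0.0012 -0.0045] [ 0.6392  0.2253 -0.2515 -0.0016 -1.1031 -0.7039] [ 0.001 -0.041  0.099  0.034 -0.079  0.022]
green v 30 170 back mid [0.5508 0.0951] centre [0.5458 0.0954] len 0.0697 dx/dy 0.062 res 0.8
blue v 172 219 back mid [0.5542 0.144 ] centre [0.5492 0.1446] len 0.0272 dx/dy 0.117 res 0.5
```

Call:
servo_tool([
  {"x": 0, "y": 0, "z": -0.1, "rx": 0, "ry": 0, "rz": 0, "hand": -0.3},
  {"x": 0, "y": 0, "z": -0.2, "rx": 0, "ry": 0, "rz": 0, "hand": -0.3},
  {"x": 0, "y": 0, "z": -0.25, "rx": 0, "ry": 0, "rz": 0, "hand": -0.3},
  {"x": 0, "y": 0, "z": -0.25, "rx": 0, "ry": 0, "rz": 0, "hand": -0.3},
  {"x": 0, "y": 0, "z": -0.25, "rx": 0, "ry": 0, "rz": 0, "hand": -0.3},
  {"x": 0, "y": 0, "z": -0.25, "rx": 0, "ry": 0, "rz": 0, "hand": -1},
  {"x": 0, "y": 0, "z": -0.25, "rx": 0, "ry": 0, "rz": 0, "hand": -1},
  {"x": 0, "y": 0, "z": -0.25, "rx": 0, "ry": 0, "rz": 0, "hand": -1},
  {"x": 0, "y": 0, "z": -0.25, "rx": 0, "ry": 0, "rz": 0, "hand": -1},
  {"x": 0, "y": 0, "z": -0.25, "rx": 0, "ry": 0, "rz": 0, "hand": -1},
  {"x": 0, "y": 0, "z": -0.25, "rx": 0, "ry": 0, "rz": 0, "hand": -1},
])

```text
time: 18.3
ee_pos: [0.5529, 0.173, 0.1381]
eef_rot: [-0.687, 0.727, -0.0, 0.001]
ft_force: [-1.5, -1.5, 7.1]
finger_gap: 0.01
gripper_force: 30.0
```

Call:
servo_tool([
  {"x": 0, "y": 0, "z": 0.025, "rx": 0, "ry": 0, "rz": 0, "hand": -1},
  {"x": 0, "y": 0, "z": 0.052, "rx": 0, "ry": 0, "rz": 0, "hand": -1},
  {"x": 0, "y": 0, "z": 0.052, "rx": 0, "ry": 0, "rz": 0, "hand": -1},
  {"x": 0, "y": 0, "z": 0.052, "rx": 0, "ry": 0, "rz": 0, "hand": -1},
  {"x": -0.07, "y": 0.004, "z": 0.052, "rx": 0, "ry": 0, "rz": 0, "hand": -1},
  {"x": -0.14, "y": 0.008, "z": 0.052, "rx": 0, "ry": 0, "rz": 0, "hand": -1},
  {"x": -0.21, "y": 0.012, "z": 0.052, "rx": 0, "ry": 0, "rz": 0, "hand": -1},
  {"x": -0.28, "y": 0.016, "z": 0.052, "rx": 0, "ry": 0, "rz": 0, "hand": -1},
  {"x": -0.28, "y": 0.016, "z": 0.052, "rx": 0, "ry": 0, "rz": 0, "hand": -1},
])

```text
time: 19.05
ee_pos: [0.4796, 0.1762, 0.1498]
eef_rot: [-0.687, 0.727, 0.001, -0.001]
ft_force: [-0.7, 0.1, -0.5]
finger_gap: 0.0101
gripper_force: 30.0
```

Call:
servo_tool([
  {"x": 0, "y": 0, "z": 0.6, "rx": 0, "ry": 0, "rz": 0, "hand": -1},
  {"x": 0, "y": 0, "z": 0.6, "rx": 0, "ry": 0, "rz": 0, "hand": -1},
  {"x": 0, "y": 0, "z": 0.6, "rx": 0, "ry": 0, "rz": 0, "hand": -1},
  {"x": 0, "y": -0.2, "z": 0.6, "rx": 0, "ry": 0, "rz": -0.25, "hand": -1},
  {"x": 0, "y": -0.5, "z": 0.6, "rx": 0, "ry": 0, "rz": -0.5, "hand": -1},
  {"x": 0, "y": -0.5, "z": 0.6, "rx": 0, "ry": 0, "rz": -0.976, "hand": -1},
  {"x": 0, "y": -0.5, "z": 0.6, "rx": 0, "ry": 0, "rz": -0.976, "hand": -1},
  {"x": 0, "y": -0.5, "z": 0.6, "rx": 0, "ry": 0, "rz": -0.976, "hand": -1},
])

```text
time: 19.72
ee_pos: [0.4824, 0.0497, 0.3005]
eef_rot: [-0.487, 0.873, 0.0, 0.0]
ft_force: [-0.6, -0.8, -1.3]
finger_gap: 0.0096
gripper_force: 30.0
```

Call:
servo_tool([
  {"x": 0.2, "y": -0.8, "z": 0, "rx": 0, "ry": 0, "rz": -0.976, "hand": -1},
  {"x": 0.2, "y": -0.8, "z": 0, "rx": 0, "ry": 0, "rz": -0.976, "hand": -1},
  {"x": 0.2, "y": -0.8, "z": 0, "rx": 0, "ry": 0, "rz": -0.976, "hand": -1},
  {"x": 0.2, "y": -0.8, "z": 0, "rx": 0, "ry": 0, "rz": -0.976, "hand": -1},
  {"x": 0.2, "y": -0.8, "z": 0, "rx": 0, "ry": 0, "rz": -0.976, "hand": -1},
  {"x": 0.2, "y": -0.8, "z": 0, "rx": 0, "ry": 0, "rz": -0.976, "hand": -1},
])

```text
time: 20.22
ee_pos: [0.5336, -0.1528, 0.2987]
eef_rot: [-0.265, 0.964, -0.0, -0.001]
ft_force: [-0.0, -0.1, 0.3]
finger_gap: 0.0097
gripper_force: 30.0
```

Call:
servo_tool([
  {"x": 0.166, "y": -0.625, "z": 0, "rx": 0, "ry": 0, "rz": -0.976, "hand": -1},
  {"x": 0.166, "y": -0.625, "z": 0, "rx": 0, "ry": 0, "rz": -0.976, "hand": -1},
  {"x": 0.166, "y": -0.625, "z": 0, "rx": 0, "ry": 0, "rz": -0.976, "hand": -1},
  {"x": 0.166, "y": -0.625, "z": 0, "rx": 0, "ry": 0, "rz": -0.976, "hand": -1},
  {"x": 0.166, "y": -0.625, "z": 0, "rx": 0, "ry": 0, "rz": -0.976, "hand": -1},
  {"x": 0.166, "y": -0.625, "z": -0.25, "rx": 0, "ry": 0, "rz": -0.976, "hand": -1},
  {"x": 0.166, "y": -0.625, "z": -0.48, "rx": 0, "ry": 0, "rz": -0.976, "hand": -1},
  {"x": 0.166, "y": -0.625, "z": -0.48, "rx": 0, "ry": 0, "rz": -0.976, "hand": -1},
  {"x": 0.166, "y": -0.625, "z": -0.48, "rx": 0, "ry": 0, "rz": -0.976, "hand": -1},
  {"x": 0.166, "y": -0.625, "z": -0.48, "rx": 0, "ry": 0, "rz": -0.976, "hand": -1},
])

```text
time: 21.05
ee_pos: [0.5734, -0.3038, 0.1783]
eef_rot: [-0.026, 1.0, 0.0, -0.002]
ft_force: [0.3, -0.2, 0.4]
finger_gap: 0.0096
gripper_force: 30.0
```

Call:
servo_tool([
  {"x": 0, "y": 0, "z": 0, "rx": 0, "ry": 0, "rz": 0, "hand": -1},
  {"x": 0, "y": 0, "z": -0.06, "rx": 0, "ry": 0, "rz": 0, "hand": -1},
  {"x": 0, "y": 0, "z": -0.1, "rx": 0, "ry": 0, "rz": 0, "hand": -1},
  {"x": 0, "y": 0, "z": -0.14, "rx": 0, "ry": 0, "rz": 0, "hand": -1},
  {"x": 0, "y": 0, "z": -0.18, "rx": 0, "ry": 0, "rz": 0, "hand": -1},
  {"x": 0, "y": 0, "z": -0.18, "rx": 0, "ry": 0, "rz": 0, "hand": -1},
])

```text
time: 21.55
ee_pos: [0.5731, -0.304, 0.1334]
eef_rot: [-0.025, 1.0, 0.0, -0.001]
ft_force: [-1.1, 0.2, -1.4]
finger_gap: 0.0098
gripper_force: 30.0
```

Call:
servo_tool([
  {"x": 0, "y": 0, "z": -0.03, "rx": 0, "ry": 0, "rz": 0, "hand": -1},
  {"x": 0, "y": 0, "z": -0.05, "rx": 0, "ry": 0, "rz": 0, "hand": -1},
  {"x": 0, "y": 0, "z": -0.07, "rx": 0, "ry": 0, "rz": 0, "hand": -1},
  {"x": 0, "y": 0, "z": -0.09, "rx": 0, "ry": 0, "rz": 0, "hand": -1},
  {"x": 0, "y": 0, "z": -0.11, "rx": 0, "ry": 0, "rz": 0, "hand": -1},
  {"x": 0, "y": 0, "z": -0.122, "rx": 0, "ry": 0, "rz": 0, "hand": -1},
  {"x": 0, "y": 0, "z": -0.122, "rx": 0, "ry": 0, "rz": 0, "hand": -1},
  {"x": 0, "y": 0, "z": -0.122, "rx": 0, "ry": 0, "rz": 0, "hand": -1},
])

```text
time: 22.22
ee_pos: [0.575, -0.3049, 0.1069]
eef_rot: [-0.025, 1.0, -0.001, 0.001]
ft_force: [-1.8, 3.7, 14.3]
finger_gap: 0.0099
gripper_force: 30.0
```

Call:
servo_tool([
  {"x": 0, "y": 0, "z": 0.01, "rx": 0, "ry": 0, "rz": 0, "hand": -0.4},
  {"x": 0, "y": 0, "z": 0.01, "rx": 0, "ry": 0, "rz": 0, "hand": -0.4},
  {"x": 0, "y": 0, "z": 0.01, "rx": 0, "ry": 0, "rz": 0, "hand": -0.4},
  {"x": 0, "y": 0, "z": 0.01, "rx": 0, "ry": 0, "rz": 0, "hand": -0.4},
  {"x": 0, "y": 0, "z": 0.1, "rx": 0, "ry": 0, "rz": 0, "hand": -0.4},
  {"x": 0, "y": 0, "z": 0.25, "rx": 0, "ry": 0, "rz": 0, "hand": -0.4},
  {"x": 0, "y": 0, "z": 0.7, "rx": 0, "ry": 0, "rz": 0, "hand": -0.4},
  {"x": 0, "y": 0, "z": 0.78, "rx": 0, "ry": 0, "rz": 0, "hand": -0.4},
  {"x": 0, "y": 0, "z": 0.78, "rx": 0, "ry": 0, "rz": 0, "hand": -0.4},
  {"x": 0, "y": 0, "z": 0.78, "rx": 0, "ry": 0, "rz": 0, "hand": -0.4},
])

```text
time: 23.05
ee_pos: [0.5761, -0.306, 0.3079]
eef_rot: [-0.025, 1.0, -0.002, 0.005]
ft_force: [0.4, 0.3, 2.2]
finger_gap: 0.0265
gripper_force: 0.0
```

```bash
python3 seat.py blue
```

```text
home [[188.2, 187.9], [188.4, 204.9]]
on balls [[187.3, 183.5], [187.4, 200.3]]
blob [184 190  16  61 320]
190 185 188; 196 185 189; 202 184 188; 208 185 188; 214 187 194; 220 188 201; 226 189 201; 232 189 201; 238 189 202; 244 195 206; 250 187 207; 
side home top mid [343.0512 297.3956] balls [343.3203 294.4898] top ends home [[325.00851396346235, 299.77384993129414], [360.9274308004706, 295.0478105011782]]
side blob [321 297  41  24 685] [[319.3999938964844, 301.79998779296875], [360.6000061035156, 296.29998779296875], [363.29998779296875, 316.1000061035156], [322.0, 321.6000061035156]]
```

Call:
servo_tool([
  {"x": 0, "y": 0.6, "z": 0, "rx": 0, "ry": 0, "rz": 0.976, "hand": -0.3},
  {"x": 0, "y": 0.6, "z": 0, "rx": 0, "ry": 0, "rz": 0.976, "hand": -0.3},
  {"x": 0, "y": 0.6, "z": 0, "rx": 0, "ry": 0, "rz": 0.976, "hand": -0.3},
  {"x": 0, "y": 0.6, "z": 0, "rx": 0, "ry": 0, "rz": 0.976, "hand": -0.3},
  {"x": 0, "y": 0.6, "z": 0, "rx": 0, "ry": 0, "rz": 0.976, "hand": -0.3},
])

```text
time: 23.57
ee_pos: [0.5734, -0.1504, 0.2982]
eef_rot: [-0.271, 0.963, 0.001, -0.001]
ft_force: [0.4, -0.2, 0.1]
finger_gap: 0.0305
gripper_force: 0.0
```

Call:
servo_tool([
  {"x": 0, "y": 0.6, "z": 0, "rx": 0, "ry": 0, "rz": 0.976, "hand": -0.3},
  {"x": 0, "y": 0.6, "z": 0, "rx": 0, "ry": 0, "rz": 0.976, "hand": -0.3},
  {"x": 0, "y": 0.6, "z": 0, "rx": 0, "ry": 0, "rz": 0.976, "hand": -0.3},
  {"x": 0, "y": 0.6, "z": 0, "rx": 0, "ry": 0, "rz": 0.976, "hand": -0.3},
  {"x": 0, "y": 0.6, "z": 0, "rx": 0, "ry": 0, "rz": 0.976, "hand": -0.3},
])

```text
time: 23.98
ee_pos: [0.5736, -0.0008, 0.2979]
eef_rot: [-0.495, 0.869, 0.001, -0.001]
ft_force: [0.9, -1.4, -0.6]
finger_gap: 0.0307
gripper_force: 0.0
```

Call:
servo_tool([
  {"x": -0.112, "y": 0.8, "z": 0.4, "rx": 0, "ry": 0, "rz": 0.976, "hand": -0.3},
  {"x": -0.112, "y": 0.8, "z": 0.4, "rx": 0, "ry": 0, "rz": 0.976, "hand": -0.3},
  {"x": -0.112, "y": 0.8, "z": 0.4, "rx": 0, "ry": 0, "rz": 0.976, "hand": -0.3},
  {"x": -0.112, "y": 0.8, "z": 0.4, "rx": 0, "ry": 0, "rz": 0.976, "hand": -0.3},
  {"x": -0.112, "y": 0.8, "z": 0.4, "rx": 0, "ry": 0, "rz": 0.976, "hand": -0.3},
  {"x": -0.112, "y": 0.8, "z": 0.4, "rx": 0, "ry": 0, "rz": 0.976, "hand": -0.3},
  {"x": -0.112, "y": 0.8, "z": 0.4, "rx": 0, "ry": 0, "rz": 0.976, "hand": -0.3},
  {"x": -0.112, "y": 0.8, "z": 0.4, "rx": 0, "ry": 0, "rz": 0.976, "hand": -0.3},
])

```text
time: 24.65
ee_pos: [0.5458, 0.196, 0.3983]
eef_rot: [-0.687, 0.727, 0.0, -0.001]
ft_force: [-0.0, -0.7, 0.1]
finger_gap: 0.0302
gripper_force: 0.0
```

Run:
```python
from dv import *
s=get_state();print(s['time'],s['ee_pos'],s['eef_rot'])
c=cam('wrist');edges(c,(150,0,480,230)); pickle.dump(c,open('w9.pkl','wb'));cv2.imwrite('pics/w9.png',c['frame'])
```

```text
24.65 [0.5458 0.196  0.3983] [-0.6867  0.7269  0.0002 -0.0009]
yellow v 0 22 back mid [0.6694 0.026 ] centre [0.665  0.0284] len 0.0238 dx/dy 0.542 res 3.7
green v 39 107 back mid [0.5505 0.095 ] centre [0.5455 0.0953] len 0.0692 dx/dy 0.064 res 0.0
```

Call:
servo_tool([
  {"x": 0, "y": -0.4, "z": -0.5, "rx": 0, "ry": 0, "rz": 0, "hand": -0.3},
  {"x": 0, "y": -0.4, "z": -0.5, "rx": 0, "ry": 0, "rz": 0, "hand": -0.3},
  {"x": 0, "y": -0.4, "z": -0.5, "rx": 0, "ry": 0, "rz": 0, "hand": -0.3},
  {"x": 0, "y": -0.4, "z": -0.5, "rx": 0, "ry": 0, "rz": 0, "hand": -0.3},
  {"x": 0, "y": -0.4, "z": -0.7, "rx": 0, "ry": 0, "rz": 0, "hand": -0.3},
  {"x": 0, "y": -0.4, "z": -0.8, "rx": 0, "ry": 0, "rz": 0, "hand": -0.3},
  {"x": 0, "y": -0.4, "z": -0.8, "rx": 0, "ry": 0, "rz": 0, "hand": -0.3},
  {"x": 0, "y": -0.4, "z": -0.8, "rx": 0, "ry": 0, "rz": 0, "hand": -0.3},
])

```text
time: 25.37
ee_pos: [0.5449, 0.0934, 0.1982]
eef_rot: [-0.686, 0.728, 0.0, -0.002]
ft_force: [0.6, -0.1, 2.0]
finger_gap: 0.031
gripper_force: 0.0
```

Call:
servo_tool([
  {"x": 0, "y": 0, "z": -0.1, "rx": 0, "ry": 0, "rz": 0, "hand": -0.3},
  {"x": 0, "y": 0, "z": -0.2, "rx": 0, "ry": 0, "rz": 0, "hand": -0.3},
  {"x": 0, "y": 0, "z": -0.25, "rx": 0, "ry": 0, "rz": 0, "hand": -0.3},
  {"x": 0, "y": 0, "z": -0.25, "rx": 0, "ry": 0, "rz": 0, "hand": -0.3},
  {"x": 0, "y": 0, "z": -0.25, "rx": 0, "ry": 0, "rz": 0, "hand": -0.3},
  {"x": 0, "y": 0, "z": -0.25, "rx": 0, "ry": 0, "rz": 0, "hand": -1},
  {"x": 0, "y": 0, "z": -0.25, "rx": 0, "ry": 0, "rz": 0, "hand": -1},
  {"x": 0, "y": 0, "z": -0.25, "rx": 0, "ry": 0, "rz": 0, "hand": -1},
  {"x": 0, "y": 0, "z": -0.25, "rx": 0, "ry": 0, "rz": 0, "hand": -1},
  {"x": 0, "y": 0, "z": -0.25, "rx": 0, "ry": 0, "rz": 0, "hand": -1},
  {"x": 0, "y": 0, "z": -0.25, "rx": 0, "ry": 0, "rz": 0, "hand": -1},
])

```text
time: 26.28
ee_pos: [0.5464, 0.0958, 0.1381]
eef_rot: [-0.687, 0.727, -0.0, 0.001]
ft_force: [-1.5, 0.4, 6.3]
finger_gap: 0.0099
gripper_force: 30.0
```

Call:
servo_tool([
  {"x": 0, "y": 0, "z": 0.025, "rx": 0, "ry": 0, "rz": 0, "hand": -1},
  {"x": 0, "y": 0, "z": 0.052, "rx": 0, "ry": 0, "rz": 0, "hand": -1},
  {"x": 0, "y": 0, "z": 0.052, "rx": 0, "ry": 0, "rz": 0, "hand": -1},
  {"x": 0, "y": 0, "z": 0.052, "rx": 0, "ry": 0, "rz": 0, "hand": -1},
  {"x": -0.07, "y": 0.004, "z": 0.052, "rx": 0, "ry": 0, "rz": 0, "hand": -1},
  {"x": -0.14, "y": 0.008, "z": 0.052, "rx": 0, "ry": 0, "rz": 0, "hand": -1},
  {"x": -0.21, "y": 0.012, "z": 0.052, "rx": 0, "ry": 0, "rz": 0, "hand": -1},
  {"x": -0.28, "y": 0.016, "z": 0.052, "rx": 0, "ry": 0, "rz": 0, "hand": -1},
  {"x": -0.28, "y": 0.016, "z": 0.052, "rx": 0, "ry": 0, "rz": 0, "hand": -1},
])

```text
time: 27.03
ee_pos: [0.473, 0.0989, 0.1497]
eef_rot: [-0.687, 0.727, 0.001, -0.001]
ft_force: [-1.3, 0.3, -1.1]
finger_gap: 0.01
gripper_force: 30.0
```

Call:
servo_tool([
  {"x": 0, "y": 0, "z": 0.6, "rx": 0, "ry": 0, "rz": 0, "hand": -1},
  {"x": 0, "y": 0, "z": 0.6, "rx": 0, "ry": 0, "rz": 0, "hand": -1},
  {"x": 0, "y": 0, "z": 0.6, "rx": 0, "ry": 0, "rz": 0, "hand": -1},
  {"x": 0, "y": -0.15, "z": 0.6, "rx": 0, "ry": 0, "rz": -0.25, "hand": -1},
  {"x": 0, "y": -0.3, "z": 0.6, "rx": 0, "ry": 0, "rz": -0.5, "hand": -1},
  {"x": 0, "y": -0.3, "z": 0.6, "rx": 0, "ry": 0, "rz": -0.976, "hand": -1},
  {"x": 0, "y": -0.3, "z": 0.6, "rx": 0, "ry": 0, "rz": -0.976, "hand": -1},
  {"x": 0, "y": -0.3, "z": 0.6, "rx": 0, "ry": 0, "rz": -0.976, "hand": -1},
])

```text
time: 27.7
ee_pos: [0.4759, 0.0238, 0.3001]
eef_rot: [-0.488, 0.873, 0.0, 0.0]
ft_force: [0.5, -0.1, -0.7]
finger_gap: 0.0098
gripper_force: 30.0
```

Call:
servo_tool([
  {"x": 0.2, "y": -0.6, "z": 0, "rx": 0, "ry": 0, "rz": -0.976, "hand": -1},
  {"x": 0.2, "y": -0.6, "z": 0, "rx": 0, "ry": 0, "rz": -0.976, "hand": -1},
  {"x": 0.2, "y": -0.6, "z": 0, "rx": 0, "ry": 0, "rz": -0.976, "hand": -1},
  {"x": 0.2, "y": -0.6, "z": 0, "rx": 0, "ry": 0, "rz": -0.976, "hand": -1},
  {"x": 0.2, "y": -0.6, "z": 0, "rx": 0, "ry": 0, "rz": -0.976, "hand": -1},
  {"x": 0.2, "y": -0.6, "z": 0, "rx": 0, "ry": 0, "rz": -0.976, "hand": -1},
])

```text
time: 28.2
ee_pos: [0.5261, -0.1268, 0.2989]
eef_rot: [-0.266, 0.964, 0.0, -0.001]
ft_force: [0.2, 0.8, -1.1]
finger_gap: 0.0097
gripper_force: 30.0
```

Call:
servo_tool([
  {"x": 0.176, "y": -0.436, "z": 0, "rx": 0, "ry": 0, "rz": -0.976, "hand": -1},
  {"x": 0.176, "y": -0.436, "z": 0, "rx": 0, "ry": 0, "rz": -0.976, "hand": -1},
  {"x": 0.176, "y": -0.436, "z": 0, "rx": 0, "ry": 0, "rz": -0.976, "hand": -1},
  {"x": 0.176, "y": -0.436, "z": 0, "rx": 0, "ry": 0, "rz": -0.976, "hand": -1},
  {"x": 0.176, "y": -0.436, "z": 0, "rx": 0, "ry": 0, "rz": -0.976, "hand": -1},
  {"x": 0.176, "y": -0.436, "z": -0.25, "rx": 0, "ry": 0, "rz": -0.976, "hand": -1},
  {"x": 0.176, "y": -0.436, "z": -0.48, "rx": 0, "ry": 0, "rz": -0.976, "hand": -1},
  {"x": 0.176, "y": -0.436, "z": -0.48, "rx": 0, "ry": 0, "rz": -0.976, "hand": -1},
  {"x": 0.176, "y": -0.436, "z": -0.48, "rx": 0, "ry": 0, "rz": -0.976, "hand": -1},
  {"x": 0.176, "y": -0.436, "z": -0.48, "rx": 0, "ry": 0, "rz": -0.976, "hand": -1},
])

```text
time: 29.03
ee_pos: [0.5691, -0.2331, 0.1795]
eef_rot: [-0.028, 1.0, 0.0, -0.002]
ft_force: [0.6, -0.4, 1.1]
finger_gap: 0.0098
gripper_force: 30.0
```

Call:
servo_tool([
  {"x": 0, "y": 0, "z": 0, "rx": 0, "ry": 0, "rz": 0, "hand": -1},
  {"x": 0, "y": 0, "z": -0.06, "rx": 0, "ry": 0, "rz": 0, "hand": -1},
  {"x": 0, "y": 0, "z": -0.1, "rx": 0, "ry": 0, "rz": 0, "hand": -1},
  {"x": 0, "y": 0, "z": -0.14, "rx": 0, "ry": 0, "rz": 0, "hand": -1},
  {"x": 0, "y": 0, "z": -0.18, "rx": 0, "ry": 0, "rz": 0, "hand": -1},
  {"x": 0, "y": 0, "z": -0.18, "rx": 0, "ry": 0, "rz": 0, "hand": -1},
])

```text
time: 29.53
ee_pos: [0.5691, -0.2342, 0.1335]
eef_rot: [-0.025, 1.0, 0.0, -0.001]
ft_force: [-0.9, -0.2, -1.9]
finger_gap: 0.0103
gripper_force: 30.0
```

Call:
servo_tool([
  {"x": 0, "y": 0, "z": -0.03, "rx": 0, "ry": 0, "rz": 0, "hand": -1},
  {"x": 0, "y": 0, "z": -0.05, "rx": 0, "ry": 0, "rz": 0, "hand": -1},
  {"x": 0, "y": 0, "z": -0.07, "rx": 0, "ry": 0, "rz": 0, "hand": -1},
  {"x": 0, "y": 0, "z": -0.09, "rx": 0, "ry": 0, "rz": 0, "hand": -1},
  {"x": 0, "y": 0, "z": -0.11, "rx": 0, "ry": 0, "rz": 0, "hand": -1},
  {"x": 0, "y": 0, "z": -0.122, "rx": 0, "ry": 0, "rz": 0, "hand": -1},
  {"x": 0, "y": 0, "z": -0.122, "rx": 0, "ry": 0, "rz": 0, "hand": -1},
  {"x": 0, "y": 0, "z": -0.122, "rx": 0, "ry": 0, "rz": 0, "hand": -1},
])

```text
time: 30.2
ee_pos: [0.5711, -0.2349, 0.1069]
eef_rot: [-0.025, 1.0, -0.001, 0.001]
ft_force: [-2.6, 1.5, 14.7]
finger_gap: 0.0099
gripper_force: 30.0
```

Call:
servo_tool([
  {"x": 0, "y": 0, "z": 0.01, "rx": 0, "ry": 0, "rz": 0, "hand": -0.4},
  {"x": 0, "y": 0, "z": 0.01, "rx": 0, "ry": 0, "rz": 0, "hand": -0.4},
  {"x": 0, "y": 0, "z": 0.01, "rx": 0, "ry": 0, "rz": 0, "hand": -0.4},
  {"x": 0, "y": 0, "z": 0.01, "rx": 0, "ry": 0, "rz": 0, "hand": -0.4},
  {"x": 0, "y": 0, "z": 0.1, "rx": 0, "ry": 0, "rz": 0, "hand": -0.4},
  {"x": 0, "y": 0, "z": 0.25, "rx": 0, "ry": 0, "rz": 0, "hand": -0.4},
  {"x": 0, "y": 0, "z": 0.7, "rx": 0, "ry": 0, "rz": 0, "hand": -0.4},
  {"x": 0, "y": 0, "z": 0.78, "rx": 0, "ry": 0, "rz": 0, "hand": -0.4},
  {"x": 0, "y": 0, "z": 0.78, "rx": 0, "ry": 0, "rz": 0, "hand": -0.4},
  {"x": 0, "y": 0, "z": 0.78, "rx": 0, "ry": 0, "rz": 0, "hand": -0.4},
])

```text
time: 31.03
ee_pos: [0.5722, -0.2358, 0.3076]
eef_rot: [-0.025, 1.0, -0.002, 0.005]
ft_force: [2.2, 0.5, 1.9]
finger_gap: 0.0266
gripper_force: 0.0
```

```bash
python3 seat.py green
```

```text
home [[219.1, 183.8], [220.9, 200.3]]
on balls [[218.4, 179.4], [220.2, 195.8]]
blob [215 186  15  60 332]
186 215 219; 192 216 220; 198 217 221; 204 218 221; 210 219 224; 216 218 230; 222 219 231; 228 219 232; 234 219 233; 240 226 237; 
side home top mid [336.9174 265.8806] balls [337.0993 262.7801] top ends home [[319.90423555360326, 267.97934982403916], [353.781947260795, 263.8053899827065]]
side blob [316 265  38  26 696] [[314.29998779296875, 268.8999938964844], [352.79998779296875, 264.6000061035156], [355.29998779296875, 286.70001220703125], [316.79998779296875, 291.0]]
```

Call:
servo_tool([
  {"x": 0, "y": 0.9, "z": 0, "rx": 0, "ry": 0, "rz": 0.976, "hand": -0.3},
  {"x": 0, "y": 0.9, "z": 0, "rx": 0, "ry": 0, "rz": 0.976, "hand": -0.3},
  {"x": 0, "y": 0.9, "z": 0, "rx": 0, "ry": 0, "rz": 0.976, "hand": -0.3},
  {"x": 0, "y": 0.9, "z": 0, "rx": 0, "ry": 0, "rz": 0.976, "hand": -0.3},
  {"x": 0, "y": 0.9, "z": 0, "rx": 0, "ry": 0, "rz": 0.976, "hand": -0.3},
  {"x": 0, "y": 0.9, "z": 0, "rx": 0, "ry": 0, "rz": 0.976, "hand": -0.3},
  {"x": 0, "y": 0.9, "z": 0, "rx": 0, "ry": 0, "rz": 0.976, "hand": -0.3},
])

```text
time: 31.72
ee_pos: [0.5694, -0.0059, 0.2978]
eef_rot: [-0.267, 0.964, 0.0, -0.001]
ft_force: [-0.1, 0.1, -0.1]
finger_gap: 0.031
gripper_force: 0.0
```

Call:
servo_tool([
  {"x": 0, "y": 0.9, "z": 0.2, "rx": 0, "ry": 0, "rz": 0.976, "hand": -0.3},
  {"x": 0, "y": 0.9, "z": 0.2, "rx": 0, "ry": 0, "rz": 0.976, "hand": -0.3},
  {"x": 0, "y": 0.9, "z": 0.2, "rx": 0, "ry": 0, "rz": 0.976, "hand": -0.3},
  {"x": 0, "y": 0.9, "z": 0.2, "rx": 0, "ry": 0, "rz": 0.976, "hand": -0.3},
  {"x": 0, "y": 0.9, "z": 0.2, "rx": 0, "ry": 0, "rz": 0.976, "hand": -0.3},
  {"x": 0, "y": 0.9, "z": 0.2, "rx": 0, "ry": 0, "rz": 0.976, "hand": -0.3},
  {"x": 0, "y": 0.9, "z": 0.2, "rx": 0, "ry": 0, "rz": 0.976, "hand": -0.3},
])

```text
time: 32.3
ee_pos: [0.5699, 0.2193, 0.3482]
eef_rot: [-0.492, 0.871, 0.0, -0.001]
ft_force: [0.9, -0.3, 0.2]
finger_gap: 0.0301
gripper_force: 0.0
```

Call:
servo_tool([
  {"x": -0.028, "y": 0.872, "z": 0.2, "rx": 0, "ry": 0, "rz": 0.976, "hand": -0.3},
  {"x": -0.028, "y": 0.872, "z": 0.2, "rx": 0, "ry": 0, "rz": 0.976, "hand": -0.3},
  {"x": -0.028, "y": 0.872, "z": 0.2, "rx": 0, "ry": 0, "rz": 0.976, "hand": -0.3},
  {"x": -0.028, "y": 0.872, "z": 0.2, "rx": 0, "ry": 0, "rz": 0.976, "hand": -0.3},
  {"x": -0.028, "y": 0.872, "z": 0.2, "rx": 0, "ry": 0, "rz": 0.976, "hand": -0.3},
  {"x": -0.028, "y": 0.872, "z": 0.2, "rx": 0, "ry": 0, "rz": 0.976, "hand": -0.3},
  {"x": -0.028, "y": 0.872, "z": 0.2, "rx": 0, "ry": 0, "rz": 0.976, "hand": -0.3},
  {"x": -0.028, "y": 0.872, "z": 0.2, "rx": 0, "ry": 0, "rz": 0.976, "hand": -0.3},
])

```text
time: 32.97
ee_pos: [0.5629, 0.434, 0.397]
eef_rot: [-0.687, 0.727, -0.0, -0.002]
ft_force: [0.7, -1.2, -0.1]
finger_gap: 0.0309
gripper_force: 0.0
```

Run:
```python
from dv import *
s=get_state();print(s['time'],s['ee_pos'],s['eef_rot'])
c=cam('wrist');edges(c,(150,0,480,230)); cv2.imwrite('pics/w10.png',c['frame'])
```

```text
32.9667 [0.5629 0.434  0.397 ] [-0.687   0.7267 -0.0002 -0.0017]
yellow v 42 109 back mid [0.5668 0.3352] centre [0.5618 0.3355] len 0.0682 dx/dy 0.054 res 0.8
blue v 198 229 back mid [0.4394 0.4946] centre [0.4344 0.4945] len 0.0396 dx/dy -0.016 res 0.7
```

Call:
servo_tool([
  {"x": 0, "y": -0.395, "z": -0.5, "rx": 0, "ry": 0, "rz": 0, "hand": -0.3},
  {"x": 0, "y": -0.395, "z": -0.5, "rx": 0, "ry": 0, "rz": 0, "hand": -0.3},
  {"x": 0, "y": -0.395, "z": -0.5, "rx": 0, "ry": 0, "rz": 0, "hand": -0.3},
  {"x": 0, "y": -0.395, "z": -0.5, "rx": 0, "ry": 0, "rz": 0, "hand": -0.3},
  {"x": 0, "y": -0.395, "z": -0.7, "rx": 0, "ry": 0, "rz": 0, "hand": -0.3},
  {"x": 0, "y": -0.395, "z": -0.8, "rx": 0, "ry": 0, "rz": 0, "hand": -0.3},
  {"x": 0, "y": -0.395, "z": -0.8, "rx": 0, "ry": 0, "rz": 0, "hand": -0.3},
  {"x": 0, "y": -0.395, "z": -0.8, "rx": 0, "ry": 0, "rz": 0, "hand": -0.3},
])

```text
time: 33.68
ee_pos: [0.5626, 0.3325, 0.1987]
eef_rot: [-0.686, 0.727, -0.0, -0.002]
ft_force: [0.0, 0.4, 1.8]
finger_gap: 0.0309
gripper_force: 0.0
```

Call:
servo_tool([
  {"x": 0, "y": 0, "z": -0.1, "rx": 0, "ry": 0, "rz": 0, "hand": -0.3},
  {"x": 0, "y": 0, "z": -0.2, "rx": 0, "ry": 0, "rz": 0, "hand": -0.3},
  {"x": 0, "y": 0, "z": -0.25, "rx": 0, "ry": 0, "rz": 0, "hand": -0.3},
  {"x": 0, "y": 0, "z": -0.25, "rx": 0, "ry": 0, "rz": 0, "hand": -0.3},
  {"x": 0, "y": 0, "z": -0.25, "rx": 0, "ry": 0, "rz": 0, "hand": -0.3},
  {"x": 0, "y": 0, "z": -0.25, "rx": 0, "ry": 0, "rz": 0, "hand": -1},
  {"x": 0, "y": 0, "z": -0.25, "rx": 0, "ry": 0, "rz": 0, "hand": -1},
  {"x": 0, "y": 0, "z": -0.25, "rx": 0, "ry": 0, "rz": 0, "hand": -1},
  {"x": 0, "y": 0, "z": -0.25, "rx": 0, "ry": 0, "rz": 0, "hand": -1},
  {"x": 0, "y": 0, "z": -0.25, "rx": 0, "ry": 0, "rz": 0, "hand": -1},
  {"x": 0, "y": 0, "z": -0.25, "rx": 0, "ry": 0, "rz": 0, "hand": -1},
])

```text
time: 34.6
ee_pos: [0.5633, 0.3352, 0.1383]
eef_rot: [-0.687, 0.727, -0.0, 0.001]
ft_force: [-1.2, 0.5, 5.7]
finger_gap: 0.0098
gripper_force: 30.0
```

Call:
servo_tool([
  {"x": 0, "y": 0, "z": 0.025, "rx": 0, "ry": 0, "rz": 0, "hand": -1},
  {"x": 0, "y": 0, "z": 0.052, "rx": 0, "ry": 0, "rz": 0, "hand": -1},
  {"x": 0, "y": 0, "z": 0.052, "rx": 0, "ry": 0, "rz": 0, "hand": -1},
  {"x": 0, "y": 0, "z": 0.052, "rx": 0, "ry": 0, "rz": 0, "hand": -1},
  {"x": -0.07, "y": 0.004, "z": 0.052, "rx": 0, "ry": 0, "rz": 0, "hand": -1},
  {"x": -0.14, "y": 0.008, "z": 0.052, "rx": 0, "ry": 0, "rz": 0, "hand": -1},
  {"x": -0.21, "y": 0.012, "z": 0.052, "rx": 0, "ry": 0, "rz": 0, "hand": -1},
  {"x": -0.28, "y": 0.016, "z": 0.052, "rx": 0, "ry": 0, "rz": 0, "hand": -1},
  {"x": -0.28, "y": 0.016, "z": 0.052, "rx": 0, "ry": 0, "rz": 0, "hand": -1},
])

```text
time: 35.35
ee_pos: [0.4903, 0.3385, 0.1499]
eef_rot: [-0.687, 0.727, 0.0, -0.001]
ft_force: [0.1, -0.6, -1.7]
finger_gap: 0.0096
gripper_force: 30.0
```

Call:
servo_tool([
  {"x": 0, "y": 0, "z": 0.6, "rx": 0, "ry": 0, "rz": 0, "hand": -1},
  {"x": 0, "y": 0, "z": 0.6, "rx": 0, "ry": 0, "rz": 0, "hand": -1},
  {"x": 0, "y": 0, "z": 0.6, "rx": 0, "ry": 0, "rz": 0, "hand": -1},
  {"x": 0, "y": -0.2, "z": 0.6, "rx": 0, "ry": 0, "rz": -0.25, "hand": -1},
  {"x": 0, "y": -0.4, "z": 0.6, "rx": 0, "ry": 0, "rz": -0.5, "hand": -1},
  {"x": 0, "y": -0.6, "z": 0.6, "rx": 0, "ry": 0, "rz": -0.976, "hand": -1},
  {"x": 0, "y": -0.6, "z": 0.6, "rx": 0, "ry": 0, "rz": -0.976, "hand": -1},
  {"x": 0, "y": -0.6, "z": 0.6, "rx": 0, "ry": 0, "rz": -0.976, "hand": -1},
])

```text
time: 36.02
ee_pos: [0.4925, 0.1844, 0.3011]
eef_rot: [-0.486, 0.874, -0.0, 0.0]
ft_force: [-0.3, 0.1, -0.9]
finger_gap: 0.0097
gripper_force: 30.0
```

Call:
servo_tool([
  {"x": 0.15, "y": -0.8, "z": 0, "rx": 0, "ry": 0, "rz": -0.976, "hand": -1},
  {"x": 0.15, "y": -0.8, "z": 0, "rx": 0, "ry": 0, "rz": -0.976, "hand": -1},
  {"x": 0.15, "y": -0.8, "z": 0, "rx": 0, "ry": 0, "rz": -0.976, "hand": -1},
  {"x": 0.15, "y": -0.8, "z": 0, "rx": 0, "ry": 0, "rz": -0.976, "hand": -1},
  {"x": 0.15, "y": -0.8, "z": 0, "rx": 0, "ry": 0, "rz": -0.976, "hand": -1},
  {"x": 0.15, "y": -0.8, "z": 0, "rx": 0, "ry": 0, "rz": -0.976, "hand": -1},
])

```text
time: 36.52
ee_pos: [0.5309, -0.0163, 0.2998]
eef_rot: [-0.264, 0.965, -0.001, -0.001]
ft_force: [-0.7, 1.2, -0.0]
finger_gap: 0.0101
gripper_force: 30.0
```

Call:
servo_tool([
  {"x": 0.146, "y": -0.614, "z": 0, "rx": 0, "ry": 0, "rz": -0.976, "hand": -1},
  {"x": 0.146, "y": -0.614, "z": 0, "rx": 0, "ry": 0, "rz": -0.976, "hand": -1},
  {"x": 0.146, "y": -0.614, "z": 0, "rx": 0, "ry": 0, "rz": -0.976, "hand": -1},
  {"x": 0.146, "y": -0.614, "z": 0, "rx": 0, "ry": 0, "rz": -0.976, "hand": -1},
  {"x": 0.146, "y": -0.614, "z": 0, "rx": 0, "ry": 0, "rz": -0.976, "hand": -1},
  {"x": 0.146, "y": -0.614, "z": 0, "rx": 0, "ry": 0, "rz": -0.976, "hand": -1},
  {"x": 0.146, "y": -0.614, "z": -0.25, "rx": 0, "ry": 0, "rz": -0.976, "hand": -1},
  {"x": 0.146, "y": -0.614, "z": -0.48, "rx": 0, "ry": 0, "rz": -0.976, "hand": -1},
  {"x": 0.146, "y": -0.614, "z": -0.48, "rx": 0, "ry": 0, "rz": -0.976, "hand": -1},
  {"x": 0.146, "y": -0.614, "z": -0.48, "rx": 0, "ry": 0, "rz": -0.976, "hand": -1},
  {"x": 0.146, "y": -0.614, "z": -0.48, "rx": 0, "ry": 0, "rz": -0.976, "hand": -1},
])

```text
time: 37.43
ee_pos: [0.5661, -0.1641, 0.1793]
eef_rot: [-0.026, 1.0, -0.0, -0.002]
ft_force: [0.8, 0.4, 1.2]
finger_gap: 0.0097
gripper_force: 30.0
```

Call:
servo_tool([
  {"x": 0, "y": 0, "z": 0, "rx": 0, "ry": 0, "rz": 0, "hand": -1},
  {"x": 0, "y": 0, "z": -0.06, "rx": 0, "ry": 0, "rz": 0, "hand": -1},
  {"x": 0, "y": 0, "z": -0.1, "rx": 0, "ry": 0, "rz": 0, "hand": -1},
  {"x": 0, "y": 0, "z": -0.14, "rx": 0, "ry": 0, "rz": 0, "hand": -1},
  {"x": 0, "y": 0, "z": -0.18, "rx": 0, "ry": 0, "rz": 0, "hand": -1},
  {"x": 0, "y": 0, "z": -0.18, "rx": 0, "ry": 0, "rz": 0, "hand": -1},
])

```text
time: 37.93
ee_pos: [0.566, -0.1645, 0.1335]
eef_rot: [-0.025, 1.0, 0.0, -0.001]
ft_force: [-0.2, 0.2, -0.7]
finger_gap: 0.0094
gripper_force: 30.0
```

Call:
servo_tool([
  {"x": 0, "y": 0, "z": -0.03, "rx": 0, "ry": 0, "rz": 0, "hand": -1},
  {"x": 0, "y": 0, "z": -0.05, "rx": 0, "ry": 0, "rz": 0, "hand": -1},
  {"x": 0, "y": 0, "z": -0.07, "rx": 0, "ry": 0, "rz": 0, "hand": -1},
  {"x": 0, "y": 0, "z": -0.09, "rx": 0, "ry": 0, "rz": 0, "hand": -1},
  {"x": 0, "y": 0, "z": -0.11, "rx": 0, "ry": 0, "rz": 0, "hand": -1},
  {"x": 0, "y": 0, "z": -0.122, "rx": 0, "ry": 0, "rz": 0, "hand": -1},
  {"x": 0, "y": 0, "z": -0.122, "rx": 0, "ry": 0, "rz": 0, "hand": -1},
  {"x": 0, "y": 0, "z": -0.122, "rx": 0, "ry": 0, "rz": 0, "hand": -1},
])

```text
time: 38.6
ee_pos: [0.5682, -0.165, 0.1069]
eef_rot: [-0.025, 1.0, -0.001, 0.002]
ft_force: [-3.5, 1.6, 17.4]
finger_gap: 0.0098
gripper_force: 30.0
```

Call:
servo_tool([
  {"x": 0, "y": 0, "z": 0.01, "rx": 0, "ry": 0, "rz": 0, "hand": -0.4},
  {"x": 0, "y": 0, "z": 0.01, "rx": 0, "ry": 0, "rz": 0, "hand": -0.4},
  {"x": 0, "y": 0, "z": 0.01, "rx": 0, "ry": 0, "rz": 0, "hand": -0.4},
  {"x": 0, "y": 0, "z": 0.01, "rx": 0, "ry": 0, "rz": 0, "hand": -0.4},
  {"x": 0, "y": 0, "z": 0.1, "rx": 0, "ry": 0, "rz": 0, "hand": -0.4},
  {"x": 0, "y": 0, "z": 0.25, "rx": 0, "ry": 0, "rz": 0, "hand": -0.4},
  {"x": 0, "y": 0, "z": 0.7, "rx": 0, "ry": 0, "rz": 0, "hand": -0.4},
  {"x": 0, "y": 0.3, "z": 0.78, "rx": 0, "ry": 0, "rz": 0, "hand": -0.4},
  {"x": -0.2, "y": 0.6, "z": 0.78, "rx": 0, "ry": 0, "rz": 0, "hand": -0.4},
  {"x": -0.2, "y": 0.6, "z": 0.78, "rx": 0, "ry": 0, "rz": 0, "hand": -0.4},
  {"x": -0.2, "y": 0.6, "z": 0.78, "rx": 0, "ry": 0, "rz": 0, "hand": -0.4},
  {"x": -0.2, "y": 0.6, "z": 0.78, "rx": 0, "ry": 0, "rz": 0, "hand": -0.4},
  {"x": -0.2, "y": 0.6, "z": 0.78, "rx": 0, "ry": 0, "rz": 0, "hand": -0.4},
])

```text
time: 39.68
ee_pos: [0.5166, -0.0119, 0.302]
eef_rot: [-0.026, 1.0, 0.001, 0.002]
ft_force: [0.7, -1.0, -0.9]
finger_gap: 0.026
gripper_force: 0.0
```

```bash
for c in yellow red; do python3 seat.py $c; done
python3 - <<'E'
from dv import *
a=cam('scene');s=cam('side');print(get_state()['time'])
cv2.imwrite('pics/f.png',np.hstack([cv2.resize(a['frame'][130:310,150:370],(440,360)),cv2.resize(s['frame'][90:340,220:440],(317,360))]))
E
```

```text
home [[249.4, 180.0], [252.9, 196.1]]
on balls [[248.9, 175.6], [252.4, 191.6]]
blob [246 182  19  63 463]
182 246 249; 188 247 250; 194 248 251; 200 249 252; 206 250 253; 212 247 260; 218 247 261; 224 249 262; 230 250 264; 236 250 268; 242 248 266; 
side home top mid [331.7789 237.7859] balls [331.8941 234.5484] top ends home [[315.6840222529701, 239.65016194940895], [347.74025359382597, 235.93970727080887]]
side blob [317 237  31   8 152] [[316.70001220703125, 239.89999389648438], [346.79998779296875, 236.60000610351562], [347.3999938964844, 241.39999389648438], [317.20001220703125, 244.8000030517578]]
home [[279.0, 176.2], [284.1, 192.0]]
on balls [[278.7, 171.8], [283.8, 187.4]]
blob [275 178  19  63 530]
178 275 279; 184 276 281; 190 278 283; 196 278 284; 202 278 284; 208 275 288; 214 276 290; 220 278 292; 226 280 293; 232 279 297; 238 278 294; 
side home top mid [327.1373 212.6614] balls [327.1979 209.3306] top ends home [[311.86252244464015, 214.32785068545047], [342.29143064154823, 211.00888763097026]]
side blob [308 213  36  30 674] [[306.1000061035156, 215.89999389648438], [341.8999938964844, 211.89999389648438], [344.79998779296875, 238.60000610351562], [309.1000061035156, 242.5]]
39.9833
```

View pics/f.png

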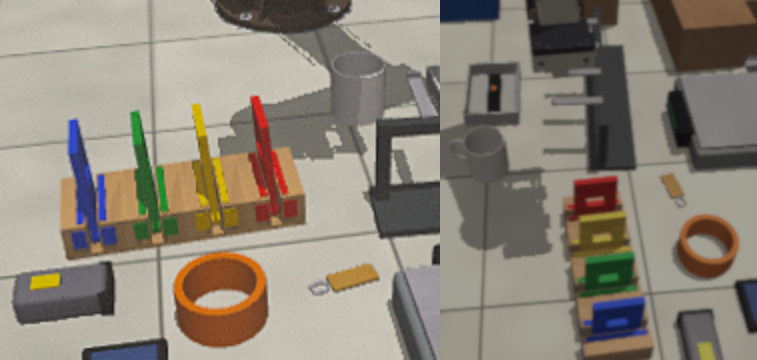

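All four dividers stand upright and home, one in each slot of its own colour. The torch lies in the tray at (494,92), and the cup, fob, tape and scanner are undisturbed. The arm is clear.

```bash
python3 -c "
from station import *
print(sign_off())"
```

```text
the job is handed in; nothing more can be done
None
```

I handed the job in: the torch is lying in the tray, and all four dividers are home in the slots of their own colour, checked in the scene and side cameras, with the cup, fob, tape and scanner undisturbed.

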